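Set out the fragrance oils by size

ROBOT

A 7-joint arm with a two-finger parallel gripper is mounted at the origin on the work surface. World frame = base frame: x ahead of the robot, y to its left, z up, the work surface at z = 0. Lengths are in m, angles in rad, forces in N, time in s.
With the tool pointing down it reaches from about 0.425 to 0.95 m from the base axis. Payload 16.7 kg.
Tool frame: the origin (TCP) lies on the front face of the gripper's body, between the roots of the fingers; the fingertips stand 97 mm ahead of it and the grasp point (between the pads) lies 78 mm ahead of it (r.tip_extent is the distance from the TCP to the fingertips, in m); x points along the fingers, z is the direction in which the jaws open and shut, and the axes are right-handed (so a half turn about x gives the same grasp; the last joint's range is limited). The gripper opens to 94 mm and grips with 3 to 60 N. Pads are 16 mm wide; open, the fingers measure 119 mm over their backs; the gripper's body (75 mm by 177 mm) begins 78 mm behind the grasp point.
Start: joints at [-1.3, 0.426, 0.074, 1.606, -0.034, 1.111, -0.067], TCP at [0.276, 0.616, 0.303] pointing down, gripper open.
Joint ranges: [-2.85, 2.85], [-0.5, 2.14], [-1.23, 1.37], [0.21, 2.46], [-1.02, 4.16], [0.16, 2.05], [-2.73, 2.73]. Speed limits (rad/s): [1.89, 1.89, 2.39, 2.39, 3.01, 3.01, 3.01].

INTERFACE

Orientations are given as a rotation vector (axis times angle).
In Python, from station import r gives the robot as it stands.
- The arm moves only by the shell command python3 -m pendant 'ROWS' [FORCE]. ROWS is JSON, a list of rows, each an object of numbers: "dx", "dy", "dz": the shift along the tool's x, y, z in m; "spin": the turn about the tool's x in rad; "fingers": the gripper's target within -1 to 1 (fully open at 1, half-way at 0, shut at -1). In form: [{"dx": .., "dy": .., "dz": .., "spin": .., "fingers": ..}, ...]. A call has 1 to 20 rows; each row shifts and turns the pose as measured when the row begins, along the tool's axes as they then stand; what a row does not reach is not made up. A row lasts 1/10 s, in which the tool goes at most 50 mm and 8.59 degrees, less where a joint would pass 70% of its speed; a pose out of reach is approached as far as the arm can. A call with a gripper value outside its range is refused whole. The fingers move at their own pace and stop on an object; FORCE is the grip in N (left out, the last holds). Time passes only in rows, so rows that do not move let the fingers close. It gives the time, the measured TCP pose, the force and the opening at its end, in the units of the state.
- r.state(): the state, without advancing time (a new reading comes with each control period).
- r.camera(name): name is "side" or "top"; returns (picture, depth): 420x560x3 uint8, red, green, blue; 420x560 float32, m along the optical axis (not along the pixel's ray), 0 where there is no reading.
- r.camera_params(name): a dict with "fx", "fy", "cx", "cy" (pixels), "dist" ([k1, k2, p1, p2, k3] as OpenCV has them; the pictures are not rectified), "rvec" (rotation vector, rad) and "tvec" (3), from world to camera coordinates, as OpenCV has them. Camera axes: x right, y down, z forward; pixel columns grow to the right and rows downward; lengths in m; the calibration is good to about 2 mm. A picture is of the moment at which its call begins. camera_params takes no time and is no camera call.
- r.finish_job(): hands the job in, once; it reports no verdict.
The state is a dict: "time_s": time; "joint_positions": joint angles; "dq": joint speeds; "tau": joint torques, N m; "tcp_pos": TCP position; "orientation": TCP orientation; "contact_force": force on the tool from outside, world axes, zero at the start; "torque": the same for the moment, N m; "grip_width": finger opening in m.
Only numpy, scipy, OpenCV 4.12 (cv2) and the standard library are available. Lean on these libraries where they do the work, as an engineer would, in place of code of your own. Each camera call takes 0.05 s, during which the arm holds its last target.

TASK

Get the oils ready for the blending class: stand the four dropper bottles upright on the row of cork discs on the wooden board, one in the middle of each disc, in order of size, with the smallest next to the steel jigger and the largest next to the green pot. Do not tip any bottle over, and leave the jigger and the pot where they are.

Things in the scene. Friction and masses are not known exactly. Their poses are not given: they have to be found in the camera images.
- oil_a_mid (a point): The smallest of four dropper bottles of one shape (amber glass body, black cap, white pointed tip): 26 mm body diameter, 50 mm tall over all, straight round body from the foot up to 30 mm, narrower above. Loose, stands upright on the table at the start. The point lies on the bottle's axis, half-way up (25 mm above its foot); z is the bottle's axis.
- oil_b_mid (a point): The second smallest of four dropper bottles of one shape (amber glass body, black cap, white pointed tip): 30 mm body diameter, 64 mm tall over all, straight round body from the foot up to 38 mm, narrower above. Loose, stands upright on the table at the start. The point lies on the bottle's axis, half-way up (32 mm above its foot); z is the bottle's axis.
- oil_c_mid (a point): The second largest of four dropper bottles of one shape (amber glass body, black cap, white pointed tip): 34 mm body diameter, 78 mm tall over all, straight round body from the foot up to 47 mm, narrower above. Loose, stands upright on the table at the start. The point lies on the bottle's axis, half-way up (39 mm above its foot); z is the bottle's axis.
- oil_d_mid (a point): The largest of four dropper bottles of one shape (amber glass body, black cap, white pointed tip): 38 mm body diameter, 92 mm tall over all, straight round body from the foot up to 55 mm, narrower above. Loose, stands upright on the table at the start. The point lies on the bottle's axis, half-way up (46 mm above its foot); z is the bottle's axis.
- coaster1_top (a point): One of four alike round cork discs, 60 mm in diameter, 4 mm thick, fixed in one straight row, about 80 mm apart, on a dark wooden board (95 x 540 x 8 mm). The point is the centre of its top face, 12 mm above the table. The numbers of the discs do not follow their places in the row. 
- coaster2_top (a point): One of four alike round cork discs, 60 mm in diameter, 4 mm thick, fixed in one straight row, about 80 mm apart, on a dark wooden board (95 x 540 x 8 mm). The point is the centre of its top face, 12 mm above the table. The numbers of the discs do not follow their places in the row. 
- coaster3_top (a point): One of four alike round cork discs, 60 mm in diameter, 4 mm thick, fixed in one straight row, about 80 mm apart, on a dark wooden board (95 x 540 x 8 mm). The point is the centre of its top face, 12 mm above the table. The numbers of the discs do not follow their places in the row. 
- coaster4_top (a point): One of four alike round cork discs, 60 mm in diameter, 4 mm thick, fixed in one straight row, about 80 mm apart, on a dark wooden board (95 x 540 x 8 mm). The point is the centre of its top face, 12 mm above the table. The numbers of the discs do not follow their places in the row. 
- jigger_mid (a point): Steel measuring jigger (waisted double cone, 44 mm wide, 70 mm tall), loose, standing on one end of the board in line with the row of discs, about 100 mm from the nearest disc's centre; which end varies. The point is on its axis, half-way up. Not to be disturbed.
- pot_mid (a point): Green open mixing pot (84 mm wide, 60 mm tall), loose, standing on the board's other end, about 100 mm from the nearest disc's centre. The point is on its axis, 30 mm above its foot. Not to be disturbed.
Not all that is in view belongs to the job. What is shaped like the part that bears oil_b_mid but blue is not meant.

How it is judged:
At the end, for the whole second after the job is handed in: Counting discs from the jigger towards the pot, the bottles stand smallest, second smallest, second largest, largest, one per disc: each with its axis within 12 mm of its disc's centre, its foot on the disc (within 4 mm in height), upright within 0.1 rad, and at rest ((horizontal distance between oil_a_mid and coaster1_top below 0.012 m or horizontal distance between oil_a_mid and coaster2_top below 0.012 m or horizontal distance between oil_a_mid and coaster3_top below 0.012 m or horizontal distance between oil_a_mid and coaster4_top below 0.012 m) and horizontal distance between oil_a_mid and jigger_mid between 0.062 and 0.138 m and height (world z) of oil_a_mid between 0.033 and 0.041 m and angle between each of oil_a_mid, oil_b_mid, oil_c_mid, oil_d_mid's own z axis and vertical below 0.1 rad and linear speed of each of oil_a, oil_b, oil_c, oil_d below 0.02 m/s and (horizontal distance between oil_b_mid and coaster1_top below 0.012 m or horizontal distance between oil_b_mid and coaster2_top below 0.012 m or horizontal distance between oil_b_mid and coaster3_top below 0.012 m or horizontal distance between oil_b_mid and coaster4_top below 0.012 m) and horizontal distance between oil_b_mid and jigger_mid between 0.142 and 0.218 m and height (world z) of oil_b_mid between 0.04 and 0.048 m and (horizontal distance between oil_c_mid and coaster1_top below 0.012 m or horizontal distance between oil_c_mid and coaster2_top below 0.012 m or horizontal distance between oil_c_mid and coaster3_top below 0.012 m or horizontal distance between oil_c_mid and coaster4_top below 0.012 m) and horizontal distance between oil_c_mid and jigger_mid between 0.222 and 0.298 m and height (world z) of oil_c_mid between 0.047 and 0.055 m and (horizontal distance between oil_d_mid and coaster1_top below 0.012 m or horizontal distance between oil_d_mid and coaster2_top below 0.012 m or horizontal distance between oil_d_mid and coaster3_top below 0.012 m or horizontal distance between oil_d_mid and coaster4_top below 0.012 m) and horizontal distance between oil_d_mid and jigger_mid between 0.302 and 0.378 m and height (world z) of oil_d_mid between 0.054 and 0.062 m); the robot touches nothing.
It fails at once if A bottle is tipped over (leans more than 40 degrees) (angle between any of oil_a_mid, oil_b_mid, oil_c_mid, oil_d_mid's own z axis and vertical above 0.7 rad).
It fails at once if The jigger is shifted by more than 15 mm or knocked over (distance of jigger_mid from where it was at the start of the episode above 0.015 m or angle between jigger_mid's own z axis and vertical above 0.5 rad).
It fails at once if The pot is shifted by more than 15 mm or knocked over (distance of pot_mid from where it was at the start of the episode above 0.015 m or angle between pot_mid's own z axis and vertical above 0.5 rad).
It also fails if it takes over 120 s, if anything falls off the work surface, if the arm or the gripper's body presses on something with over 40 N, if the wrist force passes 120 N, or if a joint passes its speed limit or range.

## Working session

There is one attempt and no reset: what is moved stays moved. The work goes in short steps, Python scripts to look and compute and a shell command to move; the robot and the scene stay as the last step left them, time stands still between calls to the robot, and variables do not carry over. Pictures are saved under pics/ and viewed, and the job is handed in when it is done.

```bash
mkdir -p pics; ls
cat > h.py <<'E'
from station import r
import numpy as np, cv2
def shot(n):
    im,d=r.camera(n); return im,d
def save(name,im): cv2.imwrite('pics/'+name+'.png',im[:,:,::-1])
def P(n):
    p=r.camera_params(n)
    K=np.array([[p['fx'],0,p['cx']],[0,p['fy'],p['cy']],[0,0,1]]);R=cv2.Rodrigues(np.array(p['rvec'],float))[0]
    return K,np.array(p['dist'],float),R,np.array(p['tvec'],float).reshape(3)
def px2w_z(n,u,v,z):
    K,D,R,t=P(n); a=cv2.undistortPoints(np.array([[[u,v]]],float),K,D)[0,0]
    ray=R.T@np.array([a[0],a[1],1]); c=-R.T@t
    return c+ray*(z-c[2])/ray[2]
def px2w_d(n,u,v,d):
    K,D,R,t=P(n); a=cv2.undistortPoints(np.array([[[u,v]]],float),K,D)[0,0]
    return R.T@(np.array([a[0],a[1],1])*d-t)
def w2px(n,X):
    K,D,R,t=P(n); return cv2.projectPoints(np.array(X,float).reshape(-1,1,3),cv2.Rodrigues(R)[0],t,K,D)[0].reshape(-1,2)
E
python3 - <<'E'
from h import *
for n in('top','side'):
    im,d=shot(n); save(n+'0',im); np.save(n+'0.npy',d)
    K,D,R,t=P(n); print(n,K[0,0],D,-R.T@t,R)
s=r.state(); print(s); print(cv2.Rodrigues(np.array(s['orientation']))[0])
E
```

```text
pics
top 423.02460085085363 [-0.12747142  0.          0.          0.          0.        ] [0.44119484 0.03813252 0.79974991] [[ 1.18110195e-02 -9.99930247e-01 -2.48487372e-06]
 [-9.85293078e-01 -1.16377039e-02 -1.70476140e-01]
 [ 1.70464220e-01  2.01594535e-03 -9.85361805e-01]]
side 405.72119113916824 [-0.02235836  0.          0.          0.          0.        ] [ 0.30217961 -0.461363    0.49430303] [[ 0.88000057 -0.47480371  0.01266629]
 [-0.27383439 -0.52895274 -0.80325819]
 [ 0.38808983  0.7033992  -0.5954963 ]]
{'time_s': 0.1, 'joint_positions': array([-1.29950698,  0.42668143,  0.07385702,  1.60652849, -0.03412928,
        1.11081004, -0.06711492]), 'dq': array([-0.00019466, -0.00181642,  0.00147789, -0.00295588,  0.00185862,
       -0.00025293,  0.0024085 ]), 'tau': array([ 8.54425016e-03, -9.37471390e+01,  3.67725067e+00, -4.55037475e+01,
       -4.86037019e-02,  1.69566338e-02,  7.37459118e-05]), 'tcp_pos': array([0.27562323, 0.61585388, 0.30204411]), 'orientation': array([-0.89454303,  1.38036703,  0.89341974]), 'contact_force': array([-4.42159506e-01, -4.86243686e-01,  1.31999576e-04]), 'torque': array([-0.00553469,  0.02559004, -0.0012314 ]), 'grip_width': 0.09411431495496052}
[[-4.23415614e-04 -9.12741161e-01  4.08538117e-01]
 [-1.08859218e-03  4.08538333e-01  9.12740514e-01]
 [-9.99999318e-01 -5.82628136e-05 -1.16658440e-03]]
```

View pics/top0.png

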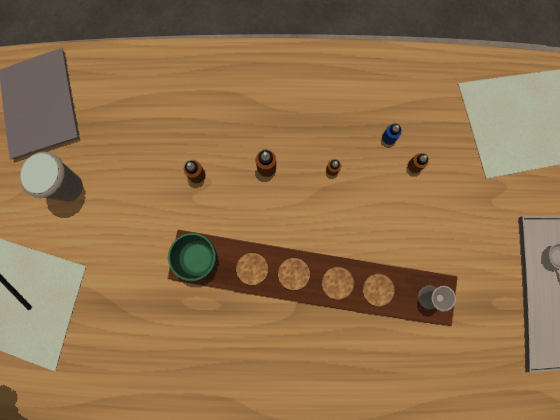

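View pics/side0.png

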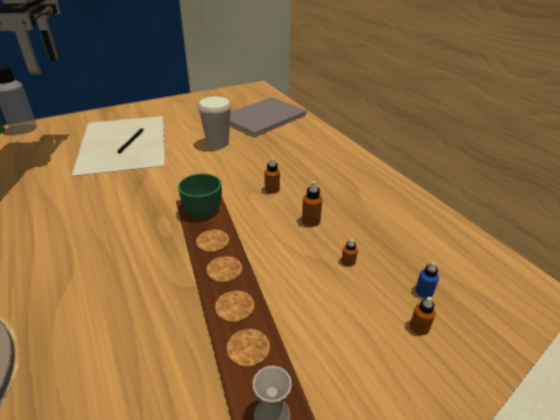

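The top picture shows amber bottles at about (193,171), (265,162), (334,167) and (420,162), and a blue decoy at (392,133). The discs are at (252,268), (294,273), (338,283) and (379,290), with the pot at (192,257) and the jigger at (435,298). Next I'll enlarge the crops and check sizes.

Run:
```python
from h import *
im=cv2.imread('pics/top0.png')
c=cv2.resize(im[115:195,165:445],None,fx=2.85,fy=2.85,interpolation=cv2.INTER_CUBIC)
b=cv2.resize(im[225:330,160:465],None,fx=2.6,fy=2.6,interpolation=cv2.INTER_CUBIC)
cv2.imwrite('pics/c1.png',c);cv2.imwrite('pics/c2.png',b)
s=cv2.imread('pics/side0.png')
cv2.imwrite('pics/c3.png',cv2.resize(s[150:340,250:450],None,fx=3,fy=3,interpolation=cv2.INTER_CUBIC))
d=np.load('top0.npy');ds=np.load('side0.npy')
# points clouds above the table, both cams
def cloud(n,d,im):
    K,D,R,t=P(n); vv,uu=np.mgrid[0:420,0:560]
    a=cv2.undistortPoints(np.stack([uu,vv],-1).reshape(-1,1,2).astype(float),K,D)[:,0]
    X=np.c_[a,np.ones(len(a))]*d.reshape(-1,1)
    return (X-t)@R
for n,dd,ii in(('top',d,im),('side',ds,s)):
    W=cloud(n,dd,ii).reshape(420,560,3); np.save(n+'W.npy',W)
    m=((W[...,2]>.008+.01)&(W[...,2]<.15)&(dd>0)&(W[...,0]>.3)).astype(np.uint8)
    k,l,st,ce=cv2.connectedComponentsWithStats(m)
    for i in range(1,k):
        if st[i,4]>40:
            p=W[l==i]; print(n,ce[i].round(),st[i,4],'max z',p[:,2].max().round(4),'med',np.median(p,0).round(4),'min',p.min(0).round(3),'max',p.max(0).round(3))
```

```text
top [48. 71.] 61 max z 0.0212 med [0.8666 0.5311 0.0184] min [0.852 0.508 0.018] max [0.888 0.555 0.021]
top [17. 82.] 43 max z 0.02 med [0.8461 0.6008 0.0187] min [0.837 0.581 0.018] max [0.858 0.614 0.02 ]
top [  7. 103.] 51 max z 0.0211 med [0.7977 0.6152 0.0186] min [0.778 0.606 0.018] max [0.815 0.631 0.021]
top [ 63. 117.] 43 max z 0.0204 med [0.7631 0.4823 0.0186] min [0.752 0.463 0.018] max [0.774 0.503 0.02 ]
top [392. 132.] 237 max z 0.0671 med [ 0.7233 -0.174   0.0414] min [ 0.713 -0.191  0.019] max [ 0.742 -0.164  0.067]
top [266. 161.] 420 max z 0.0944 med [0.6559 0.0643 0.0598] min [0.644 0.047 0.018] max [0.681 0.084 0.094]
top [ 48. 177.] 2176 max z 0.1184 med [0.6144 0.4451 0.1136] min [0.578 0.417 0.018] max [0.663 0.5   0.118]
top [419. 162.] 254 max z 0.066 med [ 0.6665 -0.2226  0.0415] min [ 0.656 -0.241  0.019] max [ 0.685 -0.212  0.066]
top [334. 166.] 161 max z 0.0525 med [ 0.6575 -0.0622  0.0338] min [ 0.648 -0.075  0.018] max [ 0.673 -0.051  0.053]
top [194. 170.] 310 max z 0.0821 med [0.6412 0.1953 0.0512] min [0.631 0.184 0.018] max [0.661 0.215 0.082]
top
[... 766 characters left out ...]
  0.079]
side [200. 194.] 1526 max z 0.0686 med [0.4825 0.1801 0.0488] min [0.442 0.146 0.018] max [0.524 0.231 0.069]
side [312. 203.] 580 max z 0.0922 med [0.6555 0.0526 0.0532] min [0.643 0.043 0.018] max [0.679 0.077 0.092]
side [350. 250.] 229 max z 0.0498 med [ 0.6549 -0.0708  0.0308] min [ 0.646 -0.08   0.018] max [ 0.671 -0.054  0.05 ]
side [428. 277.] 414 max z 0.0642 med [ 0.7206 -0.1851  0.0388] min [ 0.711 -0.194  0.018] max [ 0.74  -0.167  0.064]
side [424. 313.] 545 max z 0.0659 med [ 0.6624 -0.2334  0.0398] min [ 0.654 -0.244  0.018] max [ 0.683 -0.214  0.066]
side [272. 392.] 1617 max z 0.0801 med [ 0.4148 -0.2464  0.0668] min [ 0.394 -0.267  0.018] max [ 0.437 -0.224  0.08 ]
```

View pics/c1.png

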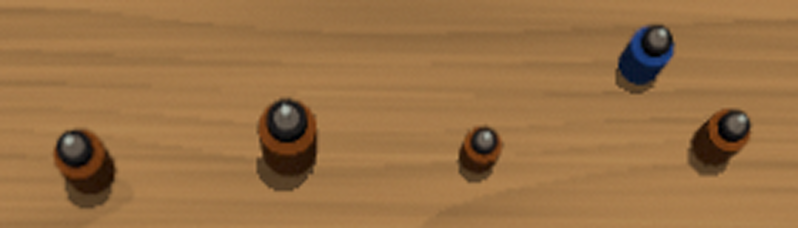

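View pics/c2.png

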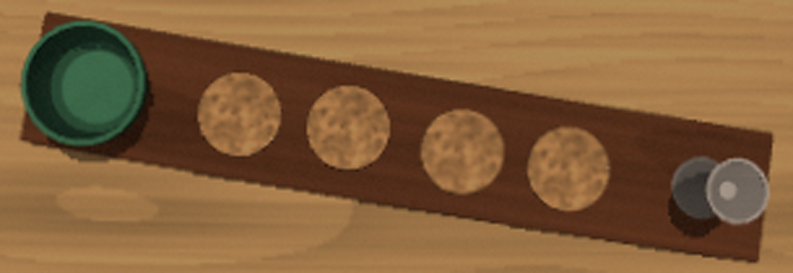

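View pics/c3.png

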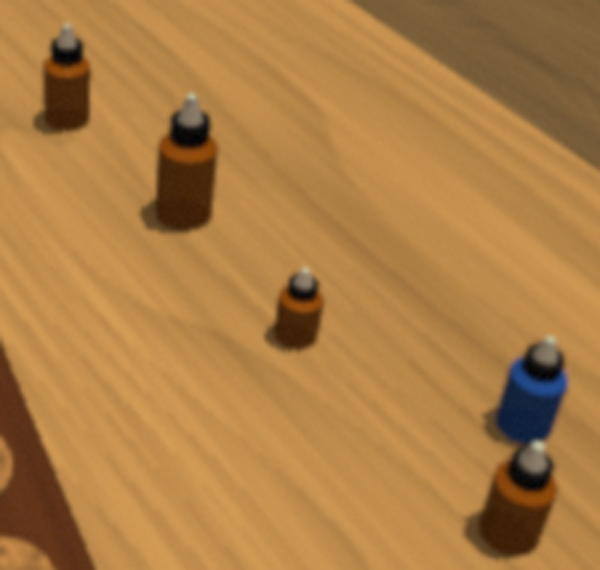

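The bottles are told apart by height and width: (334,167) is a (50 mm), (420,162) is b (65 mm), (193,171) is c (80 mm) and (265,162) is d (93 mm). The blue one at (392,133) is excluded. The jigger is at the right end and the pot at the left end. Now the exact centres.

Run:
```python
from h import *
from scipy.optimize import least_squares
W={n:np.load(n+'W.npy') for n in('top','side')}
ap={'a':(.6575,-.0635,26,30),'b':(.668,-.228,30,38),'c':(.643,.195,34,47),'d':(.66,.061,38,55)}
for k,(x,y,D,hb) in ap.items():
    for n in W:
        p=W[n].reshape(-1,3); m=(np.hypot(p[:,0]-x,p[:,1]-y)<.03)&(p[:,2]>.02)&(p[:,2]<hb/1000-.003); p=p[m]
        f=lambda q:np.hypot(p[:,0]-q[0],p[:,1]-q[1])-D/2000
        s=least_squares(f,[x,y],loss='soft_l1',f_scale=.002); 
        q=W[n].reshape(-1,3); mm=(np.hypot(q[:,0]-x,q[:,1]-y)<.03)&(q[:,2]>hb/1000+.01); 
        print(k,n,s.x.round(4),len(p),'rms',np.sqrt((s.fun**2).mean()).round(4),'uppercloud',np.median(q[mm],0).round(4))
tips={'a':(484.5,137),'b':(738,122),'c':(70,146),'d':(286,113)}
H={'a':.05,'b':.064,'c':.078,'d':.092}
for k,(u,v) in tips.items(): print(k,'tip top',px2w_z('top',(u+.5)/2.85-.5+165,(v+.5)/2.85-.5+115,H[k]-.006).round(4))
st={'a':(305,270),'b':(538,444),'c':(67,28),'d':(191,98)}
for k,(u,v) in st.items(): print(k,'tip side',px2w_z('side',(u+.5)/3-.5+250,(v+.5)/3-.5+150,H[k]).round(4))
# discs
import sys
for n,c in(('top',[(251.6,268.5),(293.5,273.5),(337.4,282.8),(378.1,289.5)]),('side',[(213,240),(224,269),(235,305),(248,347)])):
    im=cv2.imread('pics/%s0.png'%n); g=cv2.GaussianBlur(im,(3,3),0).astype(int)
    m=((g[...,1]>75)).astype(np.uint8)
    # only board area
    for u,v in c:
        q=px2w_z(n,u,v,.012); ys,xs=np.mgrid[0:420,0:560]
        pts=np.array([px2w_z(n,a,b,.012) for a in range(int(u)-32,int(u)+33) for b in range(int(v)-32,min(420,int(v)+33)) if m[b,a]])
        sel=pts[np.hypot(*(pts-q)[:,:2].T)<.036][:,:2]
        e=cv2.minEnclosingCircle(sel.astype(np.float32)); 
        print(n,q[:2].round(4),'seg',sel.mean(0).round(4),e)
print('jig',np.diff([[0,0]],axis=0))
```

```text
a top [ 0.6616 -0.0642] 16 rms 0.0003 uppercloud [ 0.6598 -0.0634  0.043 ]
a side [ 0.6601 -0.0651] 45 rms 0.0008 uppercloud [ 0.6582 -0.0678  0.0422]
b top [ 0.6711 -0.2281] 51 rms 0.0005 uppercloud [ 0.6691 -0.2256  0.0542]
b side [ 0.6702 -0.2284] 153 rms 0.0006 uppercloud [ 0.6664 -0.2312  0.0531]
c top [0.6477 0.2012] 64 rms 0.0005 uppercloud [0.6444 0.1978 0.0657]
c side [0.6464 0.1992] 143 rms 0.0011 uppercloud [0.6439 0.1942 0.0634]
d top [0.6639 0.0649] 80 rms 0.0004 uppercloud [0.6607 0.0645 0.0769]
d side [0.6628 0.0637] 265 rms 0.0009 uppercloud [0.6587 0.0582 0.0748]
a tip top [ 0.6616 -0.0635  0.044 ]
b tip top [ 0.6708 -0.2278  0.058 ]
c tip top [0.6448 0.2005 0.072 ]
d tip top [0.6631 0.0645 0.086 ]
a tip side [ 0.6597 -0.0652  0.05  ]
b tip side [ 0.6705 -0.2287  0.064 ]
c tip side [0.6446 0.1949 0.078 ]
d tip side [0.6607 0.0612 0.092 ]
top [0.4664 0.0883] seg [0.4665 0.0881] ((0.4666587710380554, 0.08821069449186325), 0.029915714636445045)Traceback (most recent call last):
  File "<stdin>", line 25, in <module>
  File "h.py", line 11, in px2w_z
    K,D,R,t=P(n); a=cv2.undistortPoints(np.array([[[u,v]]],float),K,D)[0,0]
            ~^^^
  File "h.py", line 7, in P
    p=r.camera_params(n)
ValueError: time passes only in moves, steps and waits
```

```bash
python3 - <<'E'
s=open('h.py').read().replace("def P(n):","import functools\n@functools.lru_cache(None)\ndef P(n):");open('h.py','w').write(s)
E
python3 - <<'E'
from h import *
C={}
for n,c in(('top',[(251.6,268.5),(293.5,273.5),(337.4,282.8),(378.1,289.5)]),('side',[(213,240),(224,269),(235,305),(248,347)])):
    im=cv2.imread('pics/%s0.png'%n); g=cv2.GaussianBlur(im,(3,3),0).astype(int)
    m=((g[...,1]>75)).astype(np.uint8); o=[]
    for u,v in c:
        q=px2w_z(n,u,v,.012)
        pts=np.array([px2w_z(n,a,b,.012) for a in range(int(u)-32,int(u)+33) for b in range(int(v)-32,min(420,int(v)+33)) if m[b,a]])
        sel=pts[np.hypot(*(pts-q)[:,:2].T)<.034][:,:2]
        e=cv2.minEnclosingCircle(sel.astype(np.float32)); o.append(e[0])
        print(n,q[:2].round(4),'seg',sel.mean(0).round(4),np.round(e[0],4),round(e[1],4))
    o=np.array(o);print(np.hypot(*np.diff(o,axis=0).T))
print(r.state()['time_s'])
E
```

```text
top [0.4664 0.0883] seg [0.4665 0.0881] [0.4667 0.0882] 0.0299
top [0.4582 0.0107] seg [0.4581 0.0106] [0.458  0.0106] 0.0298
top [ 0.4418 -0.0706] seg [ 0.4419 -0.0705] [ 0.4417 -0.0706] 0.0299
top [ 0.4297 -0.1463] seg [ 0.4296 -0.1465] [ 0.4298 -0.1463] 0.03
[0.07814135 0.08282637 0.07653452]
side [0.4665 0.0841] seg [0.4657 0.0853] [0.4666 0.0856] 0.0313
side [0.4562 0.0062] seg [0.4569 0.008 ] [0.4575 0.0083] 0.0311
side [ 0.442 -0.073] seg [ 0.4408 -0.0729] [ 0.4412 -0.0723] 0.0309
side [ 0.4284 -0.1493] seg [ 0.4284 -0.1486] [ 0.4289 -0.1477] 0.0306
[0.07786039 0.08222572 0.07639055]
0.1
```

```bash
cat > go.py <<'E'
# usage: go.py x y zgrasp : prints the tool-frame shift needed
import sys; from h import *
s=r.state(); p=s['tcp_pos'];R=cv2.Rodrigues(np.array(s['orientation']))[0]
g=p+R[:,0]*.078
row=np.array([.157,.9876,0]); sp=np.arctan2(R[:,1]@np.cross([0,0,1],row)*1,R[:,1]@row)
print('t',s['time_s'],'grasp',g.round(4),'tilt',R[:,0].round(4),'spin needed',round(float(sp),3),'width',round(s['grip_width'],4),'F',np.round(s['contact_force'],1),'q',s['joint_positions'].round(2))
if len(sys.argv)>3:
    t=np.array([float(a) for a in sys.argv[1:4]]); print('d tool',(R.T@(t-g)).round(4))
E
python3 -m pendant '[{"spin":0.145,"fingers":1},{"spin":0.145},{"spin":0.145},{"spin":0.145},{"spin":0.145},{"spin":0.145},{"spin":0.145},{"spin":0.145},{"spin":0.145}]' 15; python3 go.py 0.661 -0.0645 0.15
```

```text
t 0.1 grasp [0.2756 0.6158 0.224 ] tilt [-4.0e-04 -1.1e-03 -1.0e+00] spin needed 1.308 width 0.0941 F [-0.4 -0.5  0. ] q [-1.3   0.43  0.07  1.61 -0.03  1.11 -0.07]
d tool [ 0.0746 -0.6297 -0.4634]invalid input
```

Every row probably needs all its fields.

```bash
python3 -m pendant '[{"dx":0,"dy":0,"dz":0,"spin":0.145,"fingers":1},{"dx":0,"dy":0,"dz":0,"spin":0.145,"fingers":1},{"dx":0,"dy":0,"dz":0,"spin":0.145,"fingers":1},{"dx":0,"dy":0,"dz":0,"spin":0.145,"fingers":1},{"dx":0,"dy":0,"dz":0,"spin":0.145,"fingers":1},{"dx":0,"dy":0,"dz":0,"spin":0.145,"fingers":1},{"dx":0,"dy":0,"dz":0,"spin":0.145,"fingers":1},{"dx":0,"dy":0,"dz":0,"spin":0.145,"fingers":1},{"dx":0,"dy":0,"dz":0,"spin":0.145,"fingers":1}]' 15; python3 go.py 0.661 -0.0645 0.15
```

```text
time_s: 1.0
tcp_pos: [0.2753, 0.6143, 0.2984]
orientation: [0.148, 1.567, -0.16]
contact_force: [0.3, 0.4, 0.4]
grip_width: 0.0941
t 1.0 grasp [0.2751 0.6137 0.2204] tilt [-0.0026 -0.0071 -1.    ] spin needed -0.039 width 0.0941 F [0.3 0.4 0.4] q [-1.5   0.45  0.35  1.62 -0.17  1.11 -1.3 ]
d tool [ 0.0742 -0.5893  0.5109]
```

```bash
python3 -m pendant '[{"dx":0,"dy":-0.036,"dz":0.031,"spin":0,"fingers":1},{"dx":0,"dy":-0.036,"dz":0.031,"spin":0,"fingers":1},{"dx":0,"dy":-0.036,"dz":0.031,"spin":0,"fingers":1},{"dx":0,"dy":-0.036,"dz":0.031,"spin":0,"fingers":1},{"dx":0,"dy":-0.036,"dz":0.031,"spin":0,"fingers":1},{"dx":0,"dy":-0.036,"dz":0.031,"spin":0,"fingers":1},{"dx":0,"dy":-0.036,"dz":0.031,"spin":0,"fingers":1},{"dx":0,"dy":-0.036,"dz":0.031,"spin":0,"fingers":1},{"dx":0,"dy":-0.036,"dz":0.031,"spin":0,"fingers":1},{"dx":0,"dy":-0.036,"dz":0.031,"spin":0,"fingers":1},{"dx":0,"dy":-0.036,"dz":0.031,"spin":0,"fingers":1},{"dx":0,"dy":-0.036,"dz":0.031,"spin":0,"fingers":1},{"dx":0,"dy":-0.036,"dz":0.031,"spin":0,"fingers":1},{"dx":0,"dy":-0.036,"dz":0.031,"spin":0,"fingers":1}]' 15; python3 go.py 0.661 -0.0645 0.15
```

```text
time_s: 2.4
tcp_pos: [0.6056, 0.018, 0.2985]
orientation: [0.142, 1.571, -0.156]
contact_force: [0.1, 0.6, 0.4]
grip_width: 0.0937
t 2.4 grasp [0.6052 0.0174 0.2205] tilt [-0.0059 -0.0081 -0.9999] spin needed -0.032 width 0.0937 F [0.1 0.6 0.4] q [-0.62  0.37  0.62  1.79 -0.23  1.06 -0.11]
d tool [ 0.0709 -0.0692  0.0706]
```

```bash
python3 -m pendant '[{"dx":0.02,"dy":-0.023,"dz":0.023,"spin":-0.015,"fingers":1},{"dx":0.02,"dy":-0.023,"dz":0.023,"spin":-0.015,"fingers":1},{"dx":0.02,"dy":-0.023,"dz":0.023,"spin":0,"fingers":1},{"dx":0.01,"dy":0,"dz":0,"spin":0,"fingers":1},{"dx":0,"dy":0,"dz":0,"spin":0,"fingers":1}]' 15; python3 go.py 0.661 -0.0645 0.023
```

```text
time_s: 2.9
tcp_pos: [0.6642, -0.0741, 0.2252]
orientation: [0.122, 1.572, -0.14]
contact_force: [-0.0, -0.3, -0.5]
grip_width: 0.094
t 2.9 grasp [ 0.6637 -0.0749  0.1472] tilt [-0.0064 -0.0105 -0.9999] spin needed -0.009 width 0.094 F [-0.  -0.3 -0.5] q [-0.4   0.55  0.57  1.71 -0.33  0.99  0.13]
d tool [ 0.1241  0.0113 -0.0038]
```

```bash
python3 -m pendant '[{"dx":0.02,"dy":0.006,"dz":-0.002,"spin":-0.005,"fingers":1},{"dx":0.02,"dy":0.005,"dz":-0.002,"spin":-0.005,"fingers":1},{"dx":0.01,"dy":0,"dz":0,"spin":0,"fingers":1},{"dx":0,"dy":0,"dz":0,"spin":0,"fingers":1}]' 15; python3 go.py 0.661 -0.0645 0.023
```

```text
time_s: 3.3
tcp_pos: [0.6614, -0.0602, 0.1757]
orientation: [0.113, 1.572, -0.129]
contact_force: [-0.3, -0.5, 1.3]
grip_width: 0.0939
t 3.3 grasp [ 0.661  -0.061   0.0977] tilt [-0.0052 -0.0094 -0.9999] spin needed 0.003 width 0.0939 F [-0.3 -0.5  1.3] q [-0.4   0.6   0.54  1.76 -0.37  0.9   0.15]
d tool [ 0.0747 -0.0027  0.0008]
```

```bash
python3 -m pendant '[{"dx":0.02,"dy":-0.002,"dz":0,"spin":0,"fingers":1},{"dx":0.02,"dy":0,"dz":0,"spin":0,"fingers":1},{"dx":0.015,"dy":0,"dz":0,"spin":0,"fingers":1},{"dx":0,"dy":0,"dz":0,"spin":0,"fingers":1}]' 15; python3 go.py 0.661 -0.0645 0.023
```

```text
time_s: 3.7
tcp_pos: [0.6628, -0.0614, 0.1237]
orientation: [0.113, 1.567, -0.126]
contact_force: [0.1, -0.1, 0.1]
grip_width: 0.0942
t 3.7 grasp [ 0.6628 -0.0621  0.0457] tilt [ 1.0e-04 -8.5e-03 -1.0e+00] spin needed 0.005 width 0.0942 F [ 0.1 -0.1  0.1] q [-0.37  0.66  0.5   1.78 -0.41  0.81  0.18]
d tool [ 0.0227 -0.0025 -0.0014]
```

```bash
python3 -m pendant '[{"dx":0.012,"dy":-0.002,"dz":-0.001,"spin":0,"fingers":1},{"dx":0.009,"dy":0,"dz":0,"spin":0,"fingers":1},{"dx":0,"dy":0,"dz":0,"spin":0,"fingers":1},{"dx":0,"dy":0,"dz":0,"spin":0,"fingers":-1},{"dx":0,"dy":0,"dz":0,"spin":0,"fingers":-1},{"dx":0,"dy":0,"dz":0,"spin":0,"fingers":-1},{"dx":0,"dy":0,"dz":0,"spin":0,"fingers":-1},{"dx":0,"dy":0,"dz":0,"spin":0,"fingers":-1},{"dx":0,"dy":0,"dz":0,"spin":0,"fingers":-1}]' 15; python3 go.py 0.661 -0.0645 0.023
```

```text
time_s: 4.6
tcp_pos: [0.6631, -0.0638, 0.1048]
orientation: [0.113, 1.563, -0.126]
contact_force: [0.3, -0.6, 0.3]
grip_width: 0.0492
t 4.6 grasp [ 0.6635 -0.0644  0.0268] tilt [ 0.0043 -0.0083 -1.    ] spin needed 0.005 width 0.0492 F [ 0.3 -0.6  0.3] q [-0.35  0.68  0.49  1.79 -0.42  0.77  0.2 ]
d tool [ 0.0038 -0.0004 -0.0024]
```

```bash
python3 -m pendant '[{"dx":0.004,"dy":0,"dz":-0.002,"spin":0,"fingers":-1},{"dx":0.001,"dy":0,"dz":0,"spin":0,"fingers":-1},{"dx":0,"dy":0,"dz":0,"spin":0,"fingers":-1},{"dx":0,"dy":0,"dz":0,"spin":0,"fingers":-1},{"dx":0,"dy":0,"dz":0,"spin":0,"fingers":-1},{"dx":0,"dy":0,"dz":0,"spin":0,"fingers":-1}]' 15; python3 go.py 0.661 -0.0645 0.12
```

```text
time_s: 5.2
tcp_pos: [0.661, -0.0634, 0.0994]
orientation: [0.113, 1.563, -0.126]
contact_force: [0.1, 0.4, 0.7]
grip_width: 0.0255
t 5.2 grasp [ 0.6613 -0.064   0.0214] tilt [ 0.0042 -0.0082 -1.    ] spin needed 0.005 width 0.0255 F [0.1 0.4 0.7] q [-0.35  0.69  0.48  1.79 -0.43  0.76  0.2 ]
d tool [-0.0986 -0.0012  0.0003]
```

```bash
python3 -m pendant '[{"dx":-0.02,"dy":0,"dz":0,"spin":0,"fingers":-1},{"dx":-0.03,"dy":0,"dz":0,"spin":0,"fingers":-1},{"dx":-0.03,"dy":0,"dz":0,"spin":0,"fingers":-1},{"dx":-0.01,"dy":0,"dz":0,"spin":0,"fingers":-1},{"dx":0,"dy":0,"dz":0,"spin":0,"fingers":-1}]' 15; python3 go.py 0.4294 -0.147 0.0344
```

```text
time_s: 5.7
tcp_pos: [0.6598, -0.0627, 0.1909]
orientation: [0.113, 1.565, -0.126]
contact_force: [-0.1, -0.6, 0.4]
grip_width: 0.0255
t 5.7 grasp [ 0.66   -0.0633  0.1129] tilt [ 0.0015 -0.0086 -1.    ] spin needed 0.005 width 0.0255 F [-0.1 -0.6  0.4] q [-0.4   0.58  0.55  1.75 -0.36  0.91  0.15]
d tool [ 0.0789 -0.1171 -0.2154]
```

Run:
```python
from h import *
im,d=shot('side'); save('s1',cv2.resize(im[100:400,150:500],None,fx=2,fy=2))
```

```text
(no output)
```

View pics/s1.png

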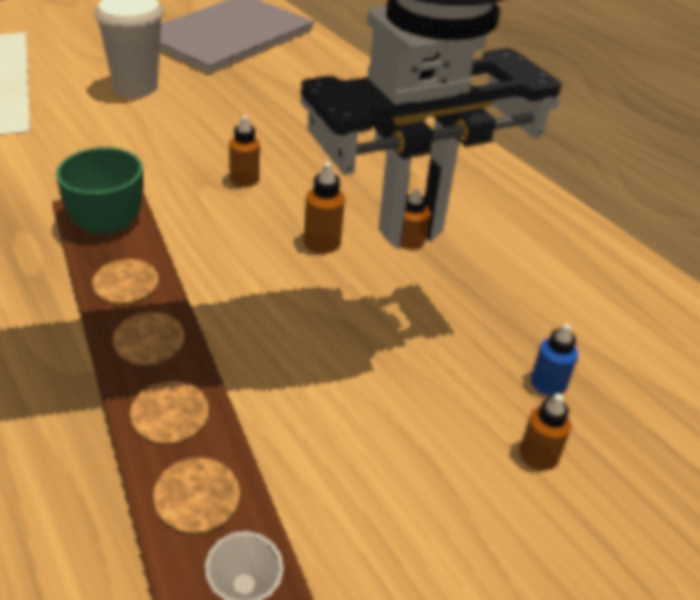

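Bottle a is held upright between the pads at about (415,225) in the crop. Everything else stands as before. Now I'll carry it to the disc next to the jigger.

```bash
python3 -m pendant '[{"dx":0,"dy":-0.014,"dz":-0.026,"spin":0,"fingers":-1},{"dx":0,"dy":-0.014,"dz":-0.026,"spin":0,"fingers":-1},{"dx":0,"dy":-0.014,"dz":-0.026,"spin":0,"fingers":-1},{"dx":0,"dy":-0.014,"dz":-0.026,"spin":0,"fingers":-1},{"dx":0,"dy":-0.014,"dz":-0.026,"spin":0,"fingers":-1},{"dx":0,"dy":-0.014,"dz":-0.026,"spin":0,"fingers":-1},{"dx":0,"dy":-0.014,"dz":-0.026,"spin":0,"fingers":-1},{"dx":0,"dy":-0.006,"dz":-0.013,"spin":0,"fingers":-1},{"dx":0,"dy":0,"dz":0,"spin":0,"fingers":-1}]' 15; python3 go.py 0.4294 -0.147 0.0344
```

```text
time_s: 6.65
tcp_pos: [0.4389, -0.1364, 0.1801]
orientation: [0.109, 1.58, -0.126]
contact_force: [0.2, 0.3, -0.9]
grip_width: 0.0253
t 6.65 grasp [ 0.4379 -0.1371  0.1021] tilt [-0.0129 -0.0099 -0.9999] spin needed 0.008 width 0.0253 F [ 0.2  0.3 -0.9] q [-0.39  0.29  0.63  2.21 -0.24  0.72  0.26]
d tool [ 0.0679 -0.0102 -0.0062]
```

```bash
python3 -m pendant '[{"dx":0.015,"dy":-0.005,"dz":-0.003,"spin":0,"fingers":-1},{"dx":0.015,"dy":-0.005,"dz":-0.003,"spin":0,"fingers":-1},{"dx":0.015,"dy":0,"dz":0,"spin":0,"fingers":-1},{"dx":0,"dy":0,"dz":0,"spin":0,"fingers":-1},{"dx":0,"dy":0,"dz":0,"spin":0,"fingers":-1}]' 15; python3 go.py 0.4294 -0.147 0.0344
```

```text
time_s: 7.15
tcp_pos: [0.4355, -0.1443, 0.1327]
orientation: [0.105, 1.579, -0.124]
contact_force: [0.2, -0.3, -0.3]
grip_width: 0.0257
t 7.15 grasp [ 0.4346 -0.1451  0.0547] tilt [-0.0118 -0.0111 -0.9999] spin needed 0.012 width 0.0257 F [ 0.2 -0.3 -0.3] q [-0.31  0.38  0.57  2.24 -0.33  0.61  0.36]
d tool [ 0.0204 -0.0023 -0.0047]
```

```bash
python3 -m pendant '[{"dx":0.008,"dy":-0.002,"dz":-0.003,"spin":0,"fingers":-1},{"dx":0.007,"dy":0,"dz":-0.002,"spin":0,"fingers":-1},{"dx":0,"dy":0,"dz":0,"spin":0,"fingers":-1},{"dx":0,"dy":0,"dz":0,"spin":0,"fingers":-1}]' 15; python3 go.py 0.4294 -0.147 0.0344
```

```text
time_s: 7.55
tcp_pos: [0.4313, -0.1453, 0.1175]
orientation: [0.104, 1.577, -0.123]
contact_force: [0.0, 0.5, 0.9]
grip_width: 0.0258
t 7.55 grasp [ 0.4305 -0.1462  0.0395] tilt [-0.0101 -0.0114 -0.9999] spin needed 0.013 width 0.0258 F [0.  0.5 0.9] q [-0.28  0.4   0.55  2.26 -0.36  0.57  0.39]
d tool [ 0.0051 -0.0009 -0.0009]
```

```bash
python3 -m pendant '[{"dx":0.003,"dy":-0.001,"dz":-0.001,"spin":0,"fingers":-1},{"dx":0.002,"dy":0,"dz":0,"spin":0,"fingers":-1},{"dx":0,"dy":0,"dz":0,"spin":0,"fingers":-1},{"dx":0,"dy":0,"dz":0,"spin":0,"fingers":-1}]' 15; python3 go.py 0.4294 -0.147 0.0344
```

```text
time_s: 7.95
tcp_pos: [0.4303, -0.1463, 0.1126]
orientation: [0.104, 1.576, -0.123]
contact_force: [-1.0, -0.1, -0.5]
grip_width: 0.0257
t 7.95 grasp [ 0.4296 -0.1472  0.0346] tilt [-0.009  -0.0112 -0.9999] spin needed 0.013 width 0.0257 F [-1.  -0.1 -0.5] q [-0.27  0.41  0.54  2.26 -0.37  0.56  0.4 ]
d tool [ 0.0002  0.0001 -0.0002]
```

```bash
python3 -m pendant '[{"dx":0.001,"dy":0,"dz":0,"spin":0,"fingers":-1},{"dx":0.0005,"dy":0,"dz":0,"spin":0,"fingers":-1},{"dx":0,"dy":0,"dz":0,"spin":0,"fingers":-0.3},{"dx":0,"dy":0,"dz":0,"spin":0,"fingers":0},{"dx":0,"dy":0,"dz":0,"spin":0,"fingers":0},{"dx":0,"dy":0,"dz":0,"spin":0,"fingers":0},{"dx":0,"dy":0,"dz":0,"spin":0,"fingers":0}]' 15; python3 go.py 0.4294 -0.147 0.13
```

```text
time_s: 8.65
tcp_pos: [0.4305, -0.1463, 0.1113]
orientation: [0.104, 1.575, -0.123]
contact_force: [-0.4, 0.2, 0.3]
grip_width: 0.047
t 8.65 grasp [ 0.4298 -0.1472  0.0333] tilt [-0.0085 -0.0112 -0.9999] spin needed 0.013 width 0.047 F [-0.4  0.2  0.3] q [-0.27  0.41  0.53  2.26 -0.37  0.56  0.41]
d tool [-0.0967 -0.0011 -0.0011]
```

Now straight up, and then toward b.

```bash
python3 -m pendant '[{"dx":-0.02,"dy":0,"dz":0,"spin":0,"fingers":0},{"dx":-0.03,"dy":0,"dz":0,"spin":0,"fingers":0},{"dx":-0.04,"dy":0,"dz":0,"spin":0,"fingers":0.5},{"dx":-0.03,"dy":0,"dz":0,"spin":0,"fingers":0.5},{"dx":0,"dy":0,"dz":0,"spin":0,"fingers":0.5}]' 15; python3 go.py 0.6707 -0.228 0.15
python3 - <<'E'
from h import *
im,d=shot('side'); save('s2',cv2.resize(im[100:400,150:500],None,fx=2,fy=2))
E
```

```text
time_s: 9.15
tcp_pos: [0.4307, -0.1455, 0.2346]
orientation: [0.105, 1.579, -0.125]
contact_force: [-0.3, -0.8, -0.6]
grip_width: 0.0675
t 9.15 grasp [ 0.4298 -0.1465  0.1566] tilt [-0.0124 -0.012  -0.9999] spin needed 0.012 width 0.0675 F [-0.3 -0.8 -0.6] q [-0.45  0.17  0.71  2.18 -0.13  0.84  0.19]
d tool [ 0.0046 -0.0455  0.2503]
```

View pics/s2.png

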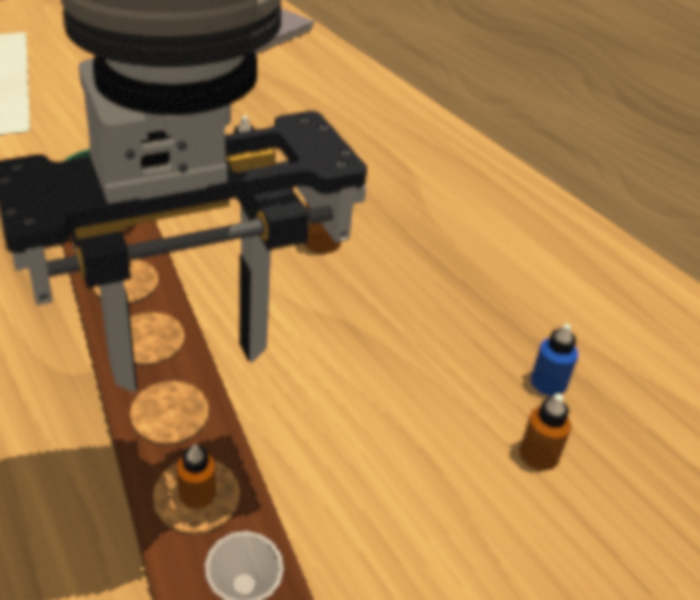

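Bottle a stands centred on the disc by the jigger, at about (196,485) in the crop. Next is bottle b, keeping clear of the blue one.

```bash
python3 -m pendant '[{"dx":0,"dy":-0.006,"dz":0.032,"spin":0,"fingers":0.7},{"dx":0,"dy":-0.006,"dz":0.032,"spin":0,"fingers":0.7},{"dx":0,"dy":-0.006,"dz":0.032,"spin":0,"fingers":0.7},{"dx":0,"dy":-0.006,"dz":0.032,"spin":0,"fingers":0.7},{"dx":0,"dy":-0.006,"dz":0.032,"spin":0,"fingers":0.7},{"dx":0,"dy":-0.006,"dz":0.032,"spin":0,"fingers":0.7},{"dx":0,"dy":-0.006,"dz":0.032,"spin":0,"fingers":0.7},{"dx":0,"dy":-0.003,"dz":0.016,"spin":0,"fingers":0.7},{"dx":0,"dy":0,"dz":0,"spin":0,"fingers":0.7}]' 15; python3 go.py 0.6707 -0.228 0.1
```

```text
time_s: 10.1
tcp_pos: [0.6661, -0.2251, 0.2152]
orientation: [0.107, 1.594, -0.117]
contact_force: [-1.2, 0.3, -0.5]
grip_width: 0.08
t 10.1 grasp [ 0.664  -0.2255  0.1372] tilt [-0.0268 -0.0045 -0.9996] spin needed 0.015 width 0.08 F [-1.2  0.3 -0.5] q [-0.18  0.63  0.6   1.62 -0.39  1.04  0.4 ]
d tool [ 0.037  -0.0012  0.0079]
```

```bash
python3 -m pendant '[{"dx":0.02,"dy":-0.001,"dz":0.004,"spin":0.005,"fingers":0.7},{"dx":0.02,"dy":0,"dz":0.003,"spin":0.005,"fingers":0.7},{"dx":0.01,"dy":0,"dz":0,"spin":0,"fingers":0.7},{"dx":0,"dy":0,"dz":0,"spin":0,"fingers":0.7},{"dx":0,"dy":0,"dz":0,"spin":0,"fingers":0.7}]' 15; python3 go.py 0.6707 -0.228 0.028
```

```text
time_s: 10.6
tcp_pos: [0.6679, -0.2269, 0.1584]
orientation: [0.117, 1.6, -0.126]
contact_force: [0.1, -0.8, 0.1]
grip_width: 0.0797
t 10.6 grasp [ 0.6653 -0.2271  0.0805] tilt [-0.0328 -0.0028 -0.9995] spin needed 0.004 width 0.0797 F [ 0.1 -0.8  0.1] q [-0.15  0.7   0.57  1.64 -0.42  0.96  0.42]
d tool [0.0523 0.0004 0.0071]
```

```bash
python3 -m pendant '[{"dx":0.015,"dy":0,"dz":0.004,"spin":0,"fingers":0.7},{"dx":0.015,"dy":0,"dz":0.002,"spin":0,"fingers":0.7},{"dx":0.012,"dy":0,"dz":0,"spin":0,"fingers":0.7},{"dx":0.005,"dy":0,"dz":0,"spin":0,"fingers":0.7},{"dx":0,"dy":0,"dz":0,"spin":0,"fingers":0.7}]' 15; python3 go.py 0.6707 -0.228 0.028
```

```text
time_s: 11.1
tcp_pos: [0.6729, -0.2278, 0.1084]
orientation: [0.117, 1.598, -0.125]
contact_force: [-1.0, -0.3, -0.4]
grip_width: 0.0799
t 11.1 grasp [ 0.6705 -0.228   0.0304] tilt [-0.0311 -0.0027 -0.9995] spin needed 0.004 width 0.0799 F [-1.  -0.3 -0.4] q [-0.13  0.76  0.54  1.65 -0.46  0.89  0.44]
d tool [0.0024 0.     0.0003]
```

```bash
python3 -m pendant '[{"dx":0.0025,"dy":0,"dz":0,"spin":0,"fingers":-1},{"dx":0,"dy":0,"dz":0,"spin":0,"fingers":-1},{"dx":0,"dy":0,"dz":0,"spin":0,"fingers":-1},{"dx":0,"dy":0,"dz":0,"spin":0,"fingers":-1},{"dx":0,"dy":0,"dz":0,"spin":0,"fingers":-1},{"dx":0,"dy":0,"dz":0,"spin":0,"fingers":-1},{"dx":0,"dy":0,"dz":0,"spin":0,"fingers":-1},{"dx":0,"dy":0,"dz":0,"spin":0,"fingers":-1},{"dx":0,"dy":0,"dz":0,"spin":0,"fingers":-1},{"dx":0,"dy":0,"dz":0,"spin":0,"fingers":-1}]' 15; python3 go.py 0.6707 -0.228 0.128
```

```text
time_s: 12.1
tcp_pos: [0.6734, -0.2281, 0.1073]
orientation: [0.117, 1.596, -0.125]
contact_force: [-0.4, -0.1, 0.2]
grip_width: 0.0294
t 12.1 grasp [ 0.6712 -0.2283  0.0293] tilt [-0.029  -0.0031 -0.9996] spin needed 0.004 width 0.0294 F [-0.4 -0.1  0.2] q [-0.13  0.76  0.54  1.65 -0.46  0.88  0.44]
d tool [-0.0986 -0.0005 -0.0033]
```

```bash
python3 -m pendant '[{"dx":-0.015,"dy":0,"dz":0,"spin":0,"fingers":-1},{"dx":-0.03,"dy":0,"dz":0,"spin":0,"fingers":-1},{"dx":-0.035,"dy":0,"dz":0,"spin":0,"fingers":-1},{"dx":-0.02,"dy":0,"dz":0,"spin":0,"fingers":-1},{"dx":0,"dy":0.015,"dz":-0.022,"spin":0,"fingers":-1},{"dx":0,"dy":0.018,"dz":-0.026,"spin":0,"fingers":-1},{"dx":0,"dy":0.018,"dz":-0.026,"spin":0,"fingers":-1},{"dx":0,"dy":0.018,"dz":-0.026,"spin":0,"fingers":-1},{"dx":0,"dy":0.018,"dz":-0.026,"spin":0,"fingers":-1},{"dx":0,"dy":0.012,"dz":-0.026,"spin":0,"fingers":-1},{"dx":0,"dy":0.01,"dz":-0.026,"spin":0,"fingers":-1},{"dx":0,"dy":0,"dz":0,"spin":0,"fingers":-1}]' 15; python3 go.py 0.4414 -0.0715 0.0423
```

```text
time_s: 13.3
tcp_pos: [0.5117, -0.0904, 0.2257]
orientation: [0.121, 1.589, -0.126]
contact_force: [0.2, 0.2, -0.7]
grip_width: 0.0297
t 13.3 grasp [ 0.51   -0.0906  0.1477] tilt [-0.0221 -0.0018 -0.9998] spin needed 0.001 width 0.0297 F [ 0.2  0.2 -0.7] q [-0.51  0.33  0.68  2.05 -0.26  0.88  0.16]
d tool [ 0.1068  0.0087 -0.0685]
```

```bash
python3 -m pendant '[{"dx":0.01,"dy":0.003,"dz":-0.02,"spin":0,"fingers":-1},{"dx":0.015,"dy":0.003,"dz":-0.022,"spin":0,"fingers":-1},{"dx":0.015,"dy":0.001,"dz":-0.02,"spin":0,"fingers":-1},{"dx":0.015,"dy":0,"dz":-0.005,"spin":0,"fingers":-1},{"dx":0,"dy":0,"dz":0,"spin":0,"fingers":-1},{"dx":0,"dy":0,"dz":0,"spin":0,"fingers":-1}]' 15; python3 go.py 0.4414 -0.0715 0.0423
```

```text
time_s: 13.9
tcp_pos: [0.4471, -0.0736, 0.1762]
orientation: [0.124, 1.58, -0.124]
contact_force: [-0.6, 0.0, -0.4]
grip_width: 0.0296
t 13.9 grasp [ 0.4461 -0.0735  0.0982] tilt [-0.0128  0.001  -0.9999] spin needed -0.0 width 0.0296 F [-0.6  0.  -0.4] q [-0.54  0.29  0.66  2.23 -0.27  0.71  0.15]
d tool [ 0.0559  0.0013 -0.0042]
```

```bash
python3 -m pendant '[{"dx":0.015,"dy":0.001,"dz":-0.003,"spin":0,"fingers":-1},{"dx":0.015,"dy":0,"dz":-0.002,"spin":0,"fingers":-1},{"dx":0.012,"dy":0,"dz":0,"spin":0,"fingers":-1},{"dx":0,"dy":0,"dz":0,"spin":0,"fingers":-1},{"dx":0,"dy":0,"dz":0,"spin":0,"fingers":-1}]' 15; python3 go.py 0.4414 -0.0715 0.0423
```

```text
time_s: 14.4
tcp_pos: [0.4472, -0.073, 0.1369]
orientation: [0.125, 1.573, -0.124]
contact_force: [0.4, -0.5, -1.0]
grip_width: 0.0296
t 14.4 grasp [ 0.4468 -0.0729  0.0589] tilt [-0.0057  0.0013 -1.    ] spin needed -0.001 width 0.0296 F [ 0.4 -0.5 -1. ] q [-0.49  0.37  0.6   2.25 -0.36  0.62  0.22]
d tool [ 0.0167  0.0006 -0.0054]
```

```bash
python3 -m pendant '[{"dx":0.006,"dy":0.001,"dz":-0.004,"spin":0,"fingers":-1},{"dx":0.006,"dy":0,"dz":-0.002,"spin":0,"fingers":-1},{"dx":0.003,"dy":0,"dz":0,"spin":0,"fingers":-1},{"dx":0.001,"dy":0,"dz":0,"spin":0,"fingers":-1},{"dx":0,"dy":0,"dz":0,"spin":0,"fingers":-1}]' 15; python3 go.py 0.4414 -0.0715 0.0423
```

```text
time_s: 14.9
tcp_pos: [0.4418, -0.0709, 0.1209]
orientation: [0.126, 1.571, -0.124]
contact_force: [0.4, 0.6, -0.4]
grip_width: 0.0293
t 14.9 grasp [ 0.4415 -0.0707  0.0429] tilt [-0.0038  0.0018 -1.    ] spin needed -0.001 width 0.0293 F [ 0.4  0.6 -0.4] q [-0.47  0.39  0.57  2.27 -0.39  0.58  0.25]
d tool [ 0.0006 -0.0008  0.    ]
```

```bash
python3 -m pendant '[{"dx":0.001,"dy":0,"dz":0,"spin":0,"fingers":-1},{"dx":0.001,"dy":0,"dz":0,"spin":0,"fingers":-1},{"dx":0,"dy":0,"dz":0,"spin":0,"fingers":-0.3},{"dx":0,"dy":0,"dz":0,"spin":0,"fingers":0.1},{"dx":0,"dy":0,"dz":0,"spin":0,"fingers":0.1},{"dx":0,"dy":0,"dz":0,"spin":0,"fingers":0.1},{"dx":0,"dy":0,"dz":0,"spin":0,"fingers":0.1},{"dx":-0.02,"dy":0,"dz":0,"spin":0,"fingers":0.1},{"dx":-0.03,"dy":0,"dz":0,"spin":0,"fingers":0.1},{"dx":-0.04,"dy":0,"dz":0,"spin":0,"fingers":0.5},{"dx":-0.04,"dy":0,"dz":0,"spin":0,"fingers":0.5},{"dx":0,"dy":0,"dz":0,"spin":0,"fingers":0.5}]' 15; python3 go.py 0.6467 0.2 0.16
python3 - <<'E'
from h import *
im,d=shot('side'); save('s3',cv2.resize(im[100:400,150:500],None,fx=2,fy=2))
im,d=shot('top'); save('t3',im)
E
```

```text
time_s: 16.1
tcp_pos: [0.4419, -0.0721, 0.2528]
orientation: [0.126, 1.574, -0.127]
contact_force: [-0.0, 0.8, 0.1]
grip_width: 0.0697
t 16.1 grasp [ 0.4413 -0.0722  0.1748] tilt [-7.1e-03 -2.0e-04 -1.0e+00] spin needed -0.003 width 0.0697 F [-0.   0.8  0.1] q [-0.67  0.13  0.75  2.18 -0.11  0.88 -0.01]
d tool [0.0133 0.3015 0.1593]
```

View pics/s3.png

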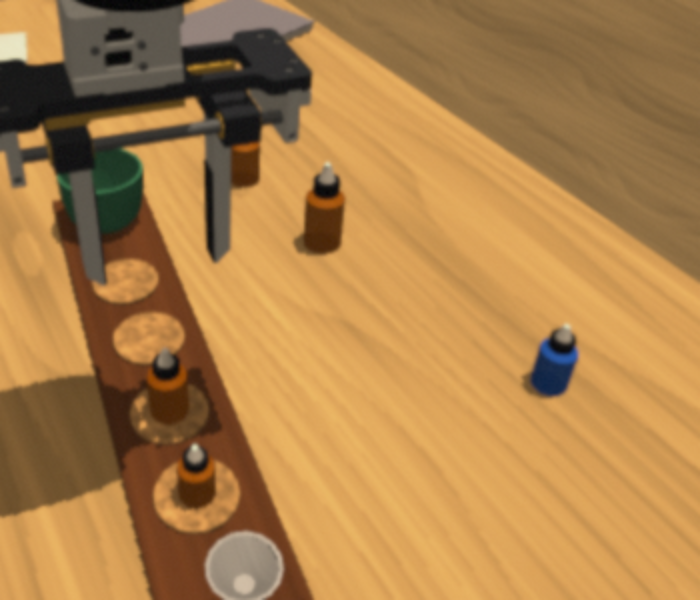

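Bottles a and b stand on their discs, at (196,485) and (168,395) in the crop. Next is bottle c. Its path passes 60 mm above d.

```bash
python3 -m pendant '[{"dx":0,"dy":0.03,"dz":0.016,"spin":0,"fingers":0.8},{"dx":0,"dy":0.03,"dz":0.016,"spin":0,"fingers":0.8},{"dx":0,"dy":0.03,"dz":0.016,"spin":0,"fingers":0.8},{"dx":0,"dy":0.03,"dz":0.016,"spin":0,"fingers":0.8},{"dx":0,"dy":0.03,"dz":0.016,"spin":0,"fingers":0.8},{"dx":0,"dy":0.03,"dz":0.016,"spin":0,"fingers":0.8},{"dx":0,"dy":0.03,"dz":0.016,"spin":0,"fingers":0.8},{"dx":0,"dy":0.03,"dz":0.016,"spin":0,"fingers":0.8},{"dx":0,"dy":0.02,"dz":0.01,"spin":0,"fingers":0.8},{"dx":0,"dy":0,"dz":0,"spin":0,"fingers":0.8}]' 15; python3 go.py 0.6467 0.2 0.1
```

```text
time_s: 17.2
tcp_pos: [0.6189, 0.1713, 0.2271]
orientation: [0.122, 1.599, -0.135]
contact_force: [-0.3, -1.3, -0.7]
grip_width: 0.0845
t 17.2 grasp [0.6164 0.1709 0.1491] tilt [-0.033  -0.0058 -0.9994] spin needed -0.005 width 0.0845 F [-0.3 -1.3 -0.7] q [-0.8   0.52  0.59  1.76 -0.34  1.   -0.23]
d tool [0.0479 0.0342 0.0268]
```

```bash
python3 -m pendant '[{"dx":0,"dy":0.017,"dz":0.014,"spin":0,"fingers":0.8},{"dx":0,"dy":0.015,"dz":0.012,"spin":0,"fingers":0.8},{"dx":0.015,"dy":0,"dz":0,"spin":0,"fingers":0.8},{"dx":0.01,"dy":0,"dz":0,"spin":0,"fingers":0.8},{"dx":0,"dy":0,"dz":0,"spin":0,"fingers":0.8}]' 15; python3 go.py 0.6467 0.2 0.032
```

```text
time_s: 17.7
tcp_pos: [0.646, 0.1946, 0.1902]
orientation: [0.119, 1.61, -0.143]
contact_force: [-0.1, 1.0, 0.8]
grip_width: 0.0845
t 17.7 grasp [0.6426 0.1938 0.1123] tilt [-0.0443 -0.0112 -0.999 ] spin needed -0.008 width 0.0845 F [-0.1  1.   0.8] q [-0.78  0.62  0.56  1.69 -0.38  0.99 -0.24]
d tool [0.08   0.0083 0.0064]
```

```bash
python3 -m pendant '[{"dx":0.015,"dy":0.005,"dz":0.003,"spin":-0.005,"fingers":0.8},{"dx":0.015,"dy":0.003,"dz":0.002,"spin":-0.005,"fingers":0.8},{"dx":0.01,"dy":0,"dz":0,"spin":0,"fingers":0.8},{"dx":0.005,"dy":0,"dz":0,"spin":0,"fingers":0.8},{"dx":0,"dy":0,"dz":0,"spin":0,"fingers":0.8}]' 15; python3 go.py 0.6467 0.2 0.032
```

```text
time_s: 18.2
tcp_pos: [0.649, 0.1996, 0.1401]
orientation: [0.112, 1.613, -0.136]
contact_force: [-0.0, -0.2, -0.2]
grip_width: 0.084
t 18.2 grasp [0.6454 0.1987 0.0622] tilt [-0.0465 -0.0119 -0.9988] spin needed 0.001 width 0.084 F [-0.  -0.2 -0.2] q [-0.75  0.68  0.53  1.71 -0.41  0.92 -0.21]
d tool [0.0301 0.0021 0.0024]
```

```bash
python3 -m pendant '[{"dx":0.012,"dy":0.002,"dz":0.002,"spin":0,"fingers":0.8},{"dx":0.011,"dy":0,"dz":0,"spin":0,"fingers":0.8},{"dx":0.006,"dy":0,"dz":0,"spin":0,"fingers":0.8},{"dx":0,"dy":0,"dz":0,"spin":0,"fingers":0.8},{"dx":0,"dy":0,"dz":0,"spin":0,"fingers":0.8}]' 15; python3 go.py 0.6467 0.2 0.032
```

```text
time_s: 18.7
tcp_pos: [0.6504, 0.2011, 0.109]
orientation: [0.112, 1.612, -0.136]
contact_force: [-0.2, 0.5, 0.1]
grip_width: 0.0847
t 18.7 grasp [0.6468 0.2002 0.0311] tilt [-0.0456 -0.0116 -0.9989] spin needed 0.001 width 0.0847 F [-0.2  0.5  0.1] q [-0.74  0.72  0.5   1.72 -0.44  0.87 -0.19]
d tool [-0.0009 -0.0002 -0.0001]
```

```bash
python3 -m pendant '[{"dx":0,"dy":0,"dz":0,"spin":0,"fingers":-1},{"dx":0,"dy":0,"dz":0,"spin":0,"fingers":-1},{"dx":0,"dy":0,"dz":0,"spin":0,"fingers":-1},{"dx":0,"dy":0,"dz":0,"spin":0,"fingers":-1},{"dx":0,"dy":0,"dz":0,"spin":0,"fingers":-1},{"dx":0,"dy":0,"dz":0,"spin":0,"fingers":-1},{"dx":0,"dy":0,"dz":0,"spin":0,"fingers":-1},{"dx":0,"dy":0,"dz":0,"spin":0,"fingers":-1},{"dx":0,"dy":0,"dz":0,"spin":0,"fingers":-1},{"dx":0,"dy":0,"dz":0,"spin":0,"fingers":-1}]' 15; python3 go.py 0.6467 0.2 0.128;python3 - <<'E'
from h import *
im,d=shot('side'); save('s4',cv2.resize(im[80:280,150:450],None,fx=2.6,fy=2.6))
E
```

```text
time_s: 19.7
tcp_pos: [0.651, 0.2013, 0.1106]
orientation: [0.113, 1.61, -0.135]
contact_force: [0.3, -0.3, 0.8]
grip_width: 0.0335
t 19.7 grasp [0.6476 0.2004 0.0326] tilt [-0.0437 -0.0106 -0.999 ] spin needed 0.001 width 0.0335 F [ 0.3 -0.3  0.8] q [-0.74  0.72  0.51  1.71 -0.44  0.87 -0.2 ]
d tool [-0.0952 -0.0022 -0.0048]
```

View pics/s4.png

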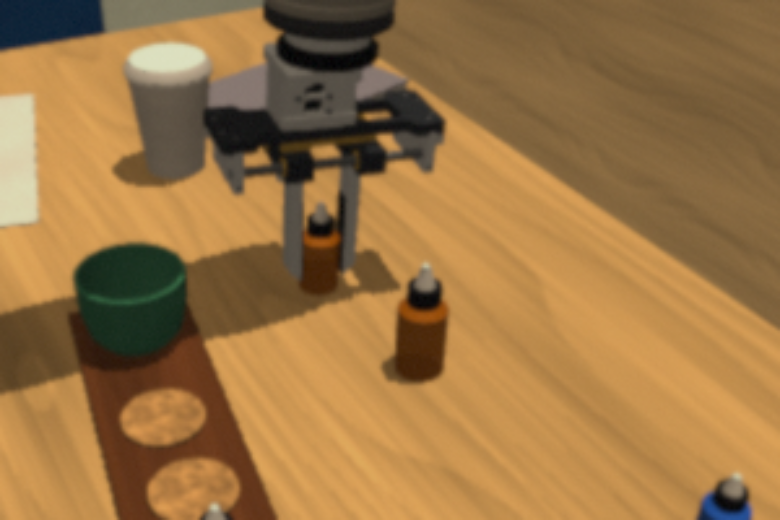

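```bash
python3 -m pendant '[{"dx":-0.015,"dy":0,"dz":0,"spin":0,"fingers":-1},{"dx":-0.03,"dy":0,"dz":0,"spin":0,"fingers":-1},{"dx":-0.035,"dy":0,"dz":0,"spin":0,"fingers":-1},{"dx":-0.035,"dy":0,"dz":0,"spin":0,"fingers":-1},{"dx":-0.02,"dy":0,"dz":0,"spin":0,"fingers":-1},{"dx":0,"dy":-0.02,"dz":-0.02,"spin":0,"fingers":-1},{"dx":0,"dy":-0.023,"dz":-0.022,"spin":0,"fingers":-1},{"dx":0,"dy":-0.023,"dz":-0.022,"spin":0,"fingers":-1},{"dx":0,"dy":-0.023,"dz":-0.022,"spin":0,"fingers":-1},{"dx":0,"dy":-0.02,"dz":-0.02,"spin":0,"fingers":-1},{"dx":0,"dy":0,"dz":0,"spin":0,"fingers":-1}]' 15; python3 go.py 0.4578 0.0095 0.0456
```

```text
time_s: 20.85
tcp_pos: [0.5317, 0.1069, 0.2669]
orientation: [0.117, 1.606, -0.134]
contact_force: [-0.8, 0.4, -1.2]
grip_width: 0.0339
t 20.85 grasp [0.5287 0.1064 0.1889] tilt [-0.0393 -0.0075 -0.9992] spin needed -0.001 width 0.0339 F [-0.8  0.4 -1.2] q [-0.86  0.31  0.66  1.95 -0.23  1.   -0.25]
d tool [ 0.1467 -0.1049 -0.0492]
```

```bash
python3 -m pendant '[{"dx":0.008,"dy":-0.022,"dz":-0.012,"spin":0,"fingers":-1},{"dx":0.01,"dy":-0.022,"dz":-0.012,"spin":0,"fingers":-1},{"dx":0.012,"dy":-0.022,"dz":-0.012,"spin":0,"fingers":-1},{"dx":0.015,"dy":-0.022,"dz":-0.01,"spin":0,"fingers":-1},{"dx":0.015,"dy":-0.01,"dz":0,"spin":0,"fingers":-1},{"dx":0,"dy":0,"dz":0,"spin":0,"fingers":-1},{"dx":0,"dy":0,"dz":0,"spin":0,"fingers":-1}]' 15; python3 go.py 0.4578 0.0095 0.0456
```

```text
time_s: 21.55
tcp_pos: [0.4691, 0.015, 0.2146]
orientation: [0.123, 1.598, -0.129]
contact_force: [-0.4, -0.2, -0.7]
grip_width: 0.0335
t 21.55 grasp [0.4666 0.0149 0.1366] tilt [-0.0314 -0.0013 -0.9995] spin needed -0.002 width 0.0335 F [-0.4 -0.2 -0.7] q [-0.76  0.26  0.69  2.15 -0.22  0.83 -0.09]
d tool [ 0.0913 -0.0062 -0.005 ]
```

```bash
python3 -m pendant '[{"dx":0.02,"dy":-0.004,"dz":-0.003,"spin":0,"fingers":-1},{"dx":0.02,"dy":-0.002,"dz":-0.002,"spin":0,"fingers":-1},{"dx":0.02,"dy":0,"dz":0,"spin":0,"fingers":-1},{"dx":0.01,"dy":0,"dz":0,"spin":0,"fingers":-1},{"dx":0,"dy":0,"dz":0,"spin":0,"fingers":-1},{"dx":0,"dy":0,"dz":0,"spin":0,"fingers":-1}]' 15; python3 go.py 0.4578 0.0095 0.0456
```

```text
time_s: 22.15
tcp_pos: [0.4668, 0.0143, 0.1479]
orientation: [0.122, 1.591, -0.122]
contact_force: [0.5, -0.5, 0.2]
grip_width: 0.0338
t 22.15 grasp [0.4649 0.0144 0.0699] tilt [-0.024   0.0018 -0.9997] spin needed 0.003 width 0.0338 F [ 0.5 -0.5  0.2] q [-0.68  0.37  0.61  2.21 -0.35  0.68  0.03]
d tool [ 0.0245 -0.0059 -0.0057]
```

```bash
python3 -m pendant '[{"dx":0.008,"dy":-0.004,"dz":-0.004,"spin":0,"fingers":-1},{"dx":0.007,"dy":-0.002,"dz":-0.002,"spin":0,"fingers":-1},{"dx":0.004,"dy":-0.001,"dz":0,"spin":0,"fingers":-1},{"dx":0,"dy":0,"dz":0,"spin":0,"fingers":-1},{"dx":0,"dy":0,"dz":0,"spin":0,"fingers":-1}]' 15; python3 go.py 0.4578 0.0095 0.0456
```

```text
time_s: 22.65
tcp_pos: [0.4597, 0.0083, 0.1294]
orientation: [0.123, 1.589, -0.121]
contact_force: [0.3, 0.5, 0.2]
grip_width: 0.0334
t 22.65 grasp [0.4581 0.0085 0.0514] tilt [-0.0212  0.0031 -0.9998] spin needed 0.003 width 0.0334 F [0.3 0.5 0.2] q [-0.64  0.4   0.58  2.23 -0.38  0.63  0.07]
d tool [ 0.0058  0.0009 -0.0003]
```

```bash
python3 -m pendant '[{"dx":0.003,"dy":0,"dz":0,"spin":0,"fingers":-1},{"dx":0.003,"dy":0,"dz":0,"spin":0,"fingers":-1},{"dx":0.001,"dy":0,"dz":0,"spin":0,"fingers":-1},{"dx":0,"dy":0,"dz":0,"spin":0,"fingers":-1}]' 15; python3 go.py 0.4578 0.0095 0.0456
```

```text
time_s: 23.05
tcp_pos: [0.46, 0.0085, 0.1222]
orientation: [0.123, 1.588, -0.12]
contact_force: [-1.0, -0.1, 6.4]
grip_width: 0.0338
t 23.05 grasp [0.4584 0.0088 0.0442] tilt [-0.0206  0.0035 -0.9998] spin needed 0.003 width 0.0338 F [-1.  -0.1  6.4] q [-0.63  0.41  0.57  2.24 -0.4   0.61  0.08]
d tool [-0.0014  0.0006 -0.0007]
```

```bash
python3 -m pendant '[{"dx":0,"dy":0,"dz":0,"spin":0,"fingers":-0.2},{"dx":0,"dy":0,"dz":0,"spin":0,"fingers":0.1},{"dx":0,"dy":0,"dz":0,"spin":0,"fingers":0.2},{"dx":0,"dy":0,"dz":0,"spin":0,"fingers":0.2},{"dx":0,"dy":0,"dz":0,"spin":0,"fingers":0.2},{"dx":-0.02,"dy":0,"dz":0,"spin":0,"fingers":0.2},{"dx":-0.03,"dy":0,"dz":0,"spin":0,"fingers":0.2},{"dx":-0.04,"dy":0,"dz":0,"spin":0,"fingers":0.5},{"dx":-0.04,"dy":0,"dz":0,"spin":0,"fingers":0.8},{"dx":0,"dy":0,"dz":0,"spin":0,"fingers":0.8}]' 15; python3 go.py 0.6633 0.0643 0.16
python3 - <<'E'
from h import *
im,d=shot('side'); save('s5',cv2.resize(im[100:400,150:500],None,fx=2,fy=2))
E
```

```text
time_s: 24.05
tcp_pos: [0.4623, 0.0071, 0.2559]
orientation: [0.122, 1.591, -0.124]
contact_force: [0.8, -0.4, -1.0]
grip_width: 0.0772
t 24.05 grasp [0.4605 0.0072 0.1779] tilt [-0.024   0.0011 -0.9997] spin needed 0.001 width 0.0772 F [ 0.8 -0.4 -1. ] q [-0.81  0.16  0.74  2.14 -0.14  0.91 -0.15]
d tool [0.0131 0.088  0.1919]
```

View pics/s5.png

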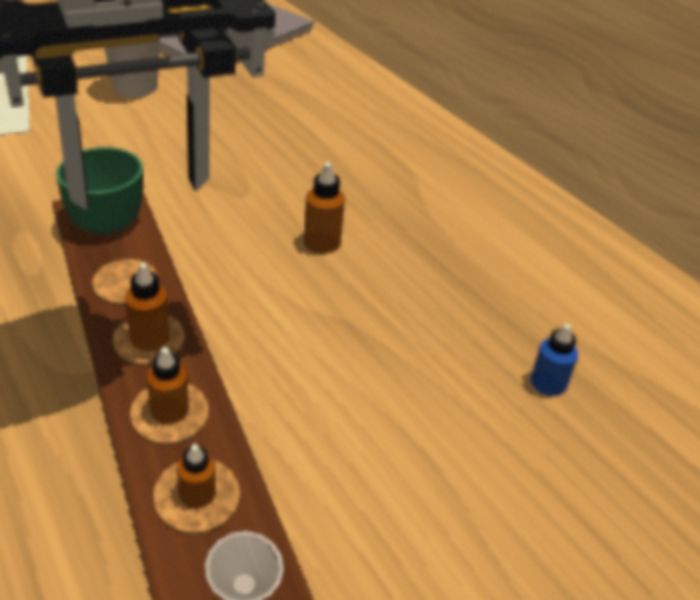

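Three bottles stand in order, at (196,485), (168,395) and (147,315) in the crop. Bottle d is last.

```bash
python3 -m pendant '[{"dx":-0.002,"dy":0.01,"dz":0.022,"spin":0,"fingers":0.9},{"dx":-0.002,"dy":0.01,"dz":0.022,"spin":0,"fingers":0.9},{"dx":-0.002,"dy":0.01,"dz":0.022,"spin":0,"fingers":0.9},{"dx":-0.002,"dy":0.01,"dz":0.022,"spin":0,"fingers":0.9},{"dx":-0.002,"dy":0.01,"dz":0.022,"spin":0,"fingers":0.9},{"dx":-0.002,"dy":0.01,"dz":0.022,"spin":0,"fingers":0.9},{"dx":-0.002,"dy":0.01,"dz":0.022,"spin":0,"fingers":0.9},{"dx":-0.002,"dy":0.008,"dz":0.015,"spin":0,"fingers":0.9},{"dx":0,"dy":0,"dz":0,"spin":0,"fingers":0.9},{"dx":0,"dy":0,"dz":0,"spin":0,"fingers":0.9}]' 15; python3 go.py 0.6633 0.0643 0.037
```

```text
time_s: 25.1
tcp_pos: [0.6433, 0.0607, 0.2526]
orientation: [0.119, 1.607, -0.124]
contact_force: [-0.7, -0.9, 0.2]
grip_width: 0.0894
t 25.1 grasp [0.6401 0.0607 0.1747] tilt [-4.000e-02  5.000e-04 -9.992e-01] spin needed 0.004 width 0.0894 F [-0.7 -0.9  0.2] q [-0.66  0.52  0.65  1.72 -0.35  1.06 -0.04]
d tool [0.1367 0.0078 0.0278]
```

```bash
python3 -m pendant '[{"dx":0,"dy":0.004,"dz":0.012,"spin":0,"fingers":0.9},{"dx":0.01,"dy":0.003,"dz":0.01,"spin":0,"fingers":0.9},{"dx":0.02,"dy":0,"dz":0.003,"spin":0,"fingers":0.9},{"dx":0.01,"dy":0,"dz":0,"spin":0,"fingers":0.9},{"dx":0,"dy":0,"dz":0,"spin":0,"fingers":0.9}]' 15; python3 go.py 0.6633 0.0643 0.037
```

```text
time_s: 25.6
tcp_pos: [0.668, 0.0636, 0.2075]
orientation: [0.12, 1.609, -0.124]
contact_force: [-0.5, -1.0, -0.2]
grip_width: 0.0896
t 25.6 grasp [0.6648 0.0637 0.1296] tilt [-0.0418  0.0012 -0.9991] spin needed 0.003 width 0.0896 F [-0.5 -1.  -0.2] q [-0.62  0.6   0.62  1.7  -0.4   1.02 -0.01]
d tool [0.0926 0.0009 0.0023]
```

```bash
python3 -m pendant '[{"dx":0.02,"dy":0,"dz":0.001,"spin":0,"fingers":0.9},{"dx":0.02,"dy":0,"dz":0.001,"spin":0,"fingers":0.9},{"dx":0.02,"dy":0,"dz":0,"spin":0,"fingers":0.9},{"dx":0.01,"dy":0,"dz":0,"spin":0,"fingers":0.9},{"dx":0,"dy":0,"dz":0,"spin":0,"fingers":0.9}]' 15; python3 go.py 0.6633 0.0643 0.037
```

```text
time_s: 26.1
tcp_pos: [0.668, 0.0632, 0.1374]
orientation: [0.122, 1.607, -0.123]
contact_force: [0.2, 0.1, 0.4]
grip_width: 0.0894
t 26.1 grasp [0.6649 0.0633 0.0595] tilt [-0.0394  0.0021 -0.9992] spin needed 0.003 width 0.0894 F [0.2 0.1 0.4] q [-0.58  0.68  0.57  1.74 -0.46  0.9   0.04]
d tool [ 0.0225  0.0008 -0.0009]
```

```bash
python3 -m pendant '[{"dx":0.01,"dy":0.001,"dz":-0.001,"spin":0,"fingers":0.9},{"dx":0.01,"dy":0,"dz":0,"spin":0,"fingers":0.9},{"dx":0.001,"dy":0,"dz":0,"spin":0,"fingers":0.9},{"dx":0,"dy":0,"dz":0,"spin":0,"fingers":-1},{"dx":0,"dy":0,"dz":0,"spin":0,"fingers":-1},{"dx":0,"dy":0,"dz":0,"spin":0,"fingers":-1},{"dx":0,"dy":0,"dz":0,"spin":0,"fingers":-1},{"dx":0,"dy":0,"dz":0,"spin":0,"fingers":-1},{"dx":0,"dy":0,"dz":0,"spin":0,"fingers":-1},{"dx":0,"dy":0,"dz":0,"spin":0,"fingers":-1},{"dx":0,"dy":0,"dz":0,"spin":0,"fingers":-1},{"dx":0,"dy":0,"dz":0,"spin":0,"fingers":-1},{"dx":0,"dy":0,"dz":0,"spin":0,"fingers":-1}]' 20; python3 go.py 0.6633 0.0643 0.037
```

```text
time_s: 27.4
tcp_pos: [0.6679, 0.0646, 0.1186]
orientation: [0.123, 1.603, -0.122]
contact_force: [0.5, -0.2, -0.2]
grip_width: 0.0376
t 27.4 grasp [0.6652 0.0649 0.0406] tilt [-0.0351  0.0033 -0.9994] spin needed 0.003 width 0.0376 F [ 0.5 -0.2 -0.2] q [-0.58  0.7   0.56  1.75 -0.47  0.87  0.05]
d tool [ 0.0037 -0.0008 -0.0016]
```

```bash
python3 -m pendant '[{"dx":-0.015,"dy":0,"dz":0,"spin":0,"fingers":-1},{"dx":-0.03,"dy":0,"dz":0,"spin":0,"fingers":-1},{"dx":-0.035,"dy":0,"dz":0,"spin":0,"fingers":-1},{"dx":-0.03,"dy":0,"dz":0,"spin":0,"fingers":-1},{"dx":0,"dy":0.006,"dz":-0.015,"spin":0,"fingers":-1},{"dx":0,"dy":0.008,"dz":-0.025,"spin":0,"fingers":-1},{"dx":0,"dy":0.008,"dz":-0.025,"spin":0,"fingers":-1},{"dx":0,"dy":0.008,"dz":-0.025,"spin":0,"fingers":-1},{"dx":0,"dy":0.008,"dz":-0.025,"spin":0,"fingers":-1},{"dx":0,"dy":0.006,"dz":-0.02,"spin":0,"fingers":-1},{"dx":0,"dy":0,"dz":0,"spin":0,"fingers":-1},{"dx":0,"dy":0,"dz":0,"spin":0,"fingers":-1}]' 20; python3 go.py 0.4666 0.087 0.0536
```

```text
time_s: 28.6
tcp_pos: [0.5419, 0.1284, 0.2484]
orientation: [0.128, 1.597, -0.122]
contact_force: [-0.0, -1.3, -1.6]
grip_width: 0.0376
t 28.6 grasp [0.5396 0.1289 0.1704] tilt [-0.0298  0.0064 -0.9995] spin needed -0.001 width 0.0376 F [-0.  -1.3 -1.6] q [-0.89  0.36  0.68  1.94 -0.29  0.96 -0.22]
d tool [ 0.1187 -0.0531 -0.0618]
```

```bash
python3 -m pendant '[{"dx":0,"dy":-0.016,"dz":-0.012,"spin":0,"fingers":-1},{"dx":0,"dy":-0.016,"dz":-0.015,"spin":0,"fingers":-1},{"dx":0,"dy":-0.01,"dz":-0.015,"spin":0,"fingers":-1},{"dx":0,"dy":-0.004,"dz":-0.01,"spin":0,"fingers":-1},{"dx":0,"dy":0,"dz":0,"spin":0,"fingers":-1},{"dx":0,"dy":0,"dz":0,"spin":0,"fingers":-1}]' 20; python3 go.py 0.4666 0.087 0.0536
python3 - <<'E'
from h import *
im,d=shot('side'); save('s6',cv2.resize(im[50:350,100:450],None,fx=2,fy=2))
E
```

```text
time_s: 29.2
tcp_pos: [0.4857, 0.0881, 0.2524]
orientation: [0.131, 1.593, -0.124]
contact_force: [-0.2, -0.6, -2.1]
grip_width: 0.0376
t 29.2 grasp [0.4837 0.0886 0.1745] tilt [-0.0254  0.0066 -0.9997] spin needed -0.004 width 0.0376 F [-0.2 -0.6 -2.1] q [-0.92  0.24  0.72  2.08 -0.21  0.92 -0.24]
d tool [ 0.1212 -0.0046 -0.0135]
```

View pics/s6.png

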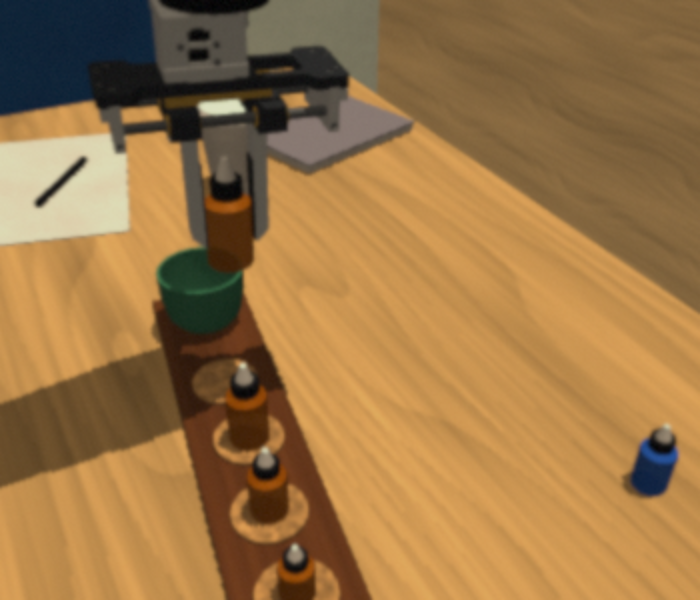

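Bottle d is held upright at about (228,230) in the crop, high above the last disc at (220,380). I'll line it up and lower it.

```bash
python3 -m pendant '[{"dx":0.008,"dy":-0.003,"dz":-0.008,"spin":0,"fingers":-1},{"dx":0.015,"dy":-0.002,"dz":-0.006,"spin":0,"fingers":-1},{"dx":0.015,"dy":0,"dz":0,"spin":0,"fingers":-1},{"dx":0.01,"dy":0,"dz":0,"spin":0,"fingers":-1},{"dx":0,"dy":0,"dz":0,"spin":0,"fingers":-1},{"dx":0,"dy":0,"dz":0,"spin":0,"fingers":-1}]' 20; python3 go.py 0.4666 0.087 0.0536
```

```text
time_s: 29.85
tcp_pos: [0.4697, 0.0862, 0.2013]
orientation: [0.129, 1.593, -0.126]
contact_force: [0.3, -0.3, -1.1]
grip_width: 0.0378
t 29.85 grasp [0.4677 0.0865 0.1233] tilt [-0.0256  0.004  -0.9997] spin needed -0.004 width 0.0378 F [ 0.3 -0.3 -1.1] q [-0.9   0.3   0.69  2.15 -0.27  0.8  -0.19]
d tool [0.0697 0.0003 0.0007]
```

```bash
python3 -m pendant '[{"dx":0.015,"dy":0,"dz":0,"spin":0,"fingers":-1},{"dx":0.015,"dy":0,"dz":0,"spin":0,"fingers":-1},{"dx":0.015,"dy":0,"dz":0,"spin":0,"fingers":-1},{"dx":0.01,"dy":0,"dz":0,"spin":0,"fingers":-1},{"dx":0,"dy":0,"dz":0,"spin":0,"fingers":-1},{"dx":0,"dy":0,"dz":0,"spin":0,"fingers":-1}]' 20; python3 go.py 0.4666 0.087 0.0536
```

```text
time_s: 30.45
tcp_pos: [0.4707, 0.0872, 0.1472]
orientation: [0.13, 1.589, -0.124]
contact_force: [0.2, 0.0, -0.3]
grip_width: 0.0376
t 30.45 grasp [0.469  0.0876 0.0692] tilt [-0.0214  0.0057 -0.9998] spin needed -0.003 width 0.0376 F [ 0.2  0.  -0.3] q [-0.83  0.39  0.62  2.19 -0.38  0.69 -0.1 ]
d tool [ 0.0157 -0.001  -0.0019]
```

```bash
python3 -m pendant '[{"dx":0.006,"dy":-0.001,"dz":-0.001,"spin":0,"fingers":-1},{"dx":0.005,"dy":0,"dz":-0.001,"spin":0,"fingers":-1},{"dx":0.002,"dy":0,"dz":0,"spin":0,"fingers":-1},{"dx":0,"dy":0,"dz":0,"spin":0,"fingers":-1},{"dx":0,"dy":0,"dz":0,"spin":0,"fingers":-1}]' 20; python3 go.py 0.4666 0.087 0.0536
```

```text
time_s: 30.95
tcp_pos: [0.4688, 0.0869, 0.1347]
orientation: [0.131, 1.587, -0.122]
contact_force: [-0.4, -0.5, -1.6]
grip_width: 0.0373
t 30.95 grasp [0.4673 0.0874 0.0567] tilt [-0.0193  0.0071 -0.9998] spin needed -0.003 width 0.0373 F [-0.4 -0.5 -1.6] q [-0.81  0.41  0.6   2.2  -0.4   0.65 -0.08]
d tool [ 0.0031 -0.0006 -0.0006]
```

```bash
python3 -m pendant '[{"dx":0.0025,"dy":0,"dz":0,"spin":0,"fingers":-1},{"dx":0.0015,"dy":0,"dz":0,"spin":0,"fingers":-1},{"dx":0,"dy":0,"dz":0,"spin":0,"fingers":-1}]' 20; python3 go.py 0.4666 0.087 0.0536
```

```text
time_s: 31.25
tcp_pos: [0.4689, 0.087, 0.1306]
orientation: [0.131, 1.587, -0.122]
contact_force: [-0.3, 0.5, -0.7]
grip_width: 0.0376
t 31.25 grasp [0.4674 0.0876 0.0526] tilt [-0.0189  0.0073 -0.9998] spin needed -0.003 width 0.0376 F [-0.3  0.5 -0.7] q [-0.8   0.42  0.6   2.2  -0.41  0.65 -0.07]
d tool [-0.001  -0.0007 -0.0008]
```

```bash
python3 -m pendant '[{"dx":0.001,"dy":0,"dz":0,"spin":0,"fingers":-1},{"dx":0.0005,"dy":0,"dz":0,"spin":0,"fingers":-1},{"dx":0,"dy":0,"dz":0,"spin":0,"fingers":-1}]' 20; python3 go.py 0.4666 0.087 0.0536
```

```text
time_s: 31.55
tcp_pos: [0.4689, 0.0871, 0.1301]
orientation: [0.133, 1.587, -0.121]
contact_force: [-0.7, -0.2, -0.8]
grip_width: 0.0373
t 31.55 grasp [0.4674 0.0878 0.0522] tilt [-0.0196  0.0089 -0.9998] spin needed -0.003 width 0.0373 F [-0.7 -0.2 -0.8] q [-0.8   0.42  0.59  2.2  -0.41  0.65 -0.07]
d tool [-0.0014 -0.0009 -0.0007]
```

Its height has stopped changing at about the expected level (0.052), so I'll release gently and retreat.

```bash
python3 -m pendant '[{"dx":0,"dy":0,"dz":0,"spin":0,"fingers":-0.15},{"dx":0,"dy":0,"dz":0,"spin":0,"fingers":0.1},{"dx":0,"dy":0,"dz":0,"spin":0,"fingers":0.3},{"dx":0,"dy":0,"dz":0,"spin":0,"fingers":0.3},{"dx":0,"dy":0,"dz":0,"spin":0,"fingers":0.3},{"dx":0,"dy":0,"dz":0,"spin":0,"fingers":0.3},{"dx":-0.02,"dy":0,"dz":0,"spin":0,"fingers":0.3},{"dx":-0.03,"dy":0,"dz":0,"spin":0,"fingers":0.3},{"dx":-0.04,"dy":0,"dz":0,"spin":0,"fingers":0.3},{"dx":-0.04,"dy":0,"dz":0,"spin":0,"fingers":0.3},{"dx":-0.03,"dy":0,"dz":0,"spin":0,"fingers":0.3},{"dx":0,"dy":0.04,"dz":0.04,"spin":0,"fingers":0.3},{"dx":0,"dy":0.04,"dz":0.04,"spin":0,"fingers":0.3},{"dx":0,"dy":0.04,"dz":0.03,"spin":0,"fingers":0.3},{"dx":0,"dy":0.04,"dz":0.03,"spin":0,"fingers":0.3},{"dx":0,"dy":0.04,"dz":0,"spin":0,"fingers":0.3},{"dx":0,"dy":0.03,"dz":0,"spin":0,"fingers":0.3},{"dx":0,"dy":0,"dz":0,"spin":0,"fingers":0.3}]' 20
python3 - <<'E'
from h import *
from scipy.optimize import least_squares
ims={}
for n in('top','side'):
    im,d=shot(n); save(n+'F',im)
    K,D,R,t=P(n); vv,uu=np.mgrid[0:420,0:560]
    a=cv2.undistortPoints(np.stack([uu,vv],-1).reshape(-1,1,2).astype(float),K,D)[:,0]
    W=(np.c_[a,np.ones(len(a))]*d.reshape(-1,1)-t)@R
    for k,x,y,Dm,hb,H in(('a',.4294,-.147,26,30,50),('b',.4414,-.0715,30,38,64),('c',.4578,.0095,34,47,78),('d',.4666,.087,38,55,92)):
        o=W[(np.hypot(W[:,0]-x,W[:,1]-y)<.032)&(W[:,2]>.022)]
        p=o[o[:,2]<.012+hb/1000-.003]
        s=least_squares(lambda q:np.hypot(p[:,0]-q[0],p[:,1]-q[1])-Dm/2000,[x,y],loss='soft_l1',f_scale=.002)
        print(n,k,'off mm',((s.x-[x,y])*1000).round(1),'topz',o[:,2].max().round(4),'exp',.012+H/1000,len(p))
    for nm,x,y in(('jig',.4155,-.2447),('pot',.484,.188)):
        o=W[(np.hypot(W[:,0]-x,W[:,1]-y)<.06)&(W[:,2]>.03)]; print(n,nm,o.min(0).round(3),o.max(0).round(3))
print(r.state()['tcp_pos'],r.state()['time_s'])
E
```

```text
time_s: 33.35
tcp_pos: [0.6412, 0.2877, 0.2986]
orientation: [0.142, 1.584, -0.113]
contact_force: [-1.4, 0.4, -0.8]
grip_width: 0.0613
top a off mm [ 1.1 -0.5] topz 0.0633 exp 0.062 29
top b off mm [0.5 0.4] topz 0.0786 exp 0.076 28
top c off mm [ 0.5 -0.9] topz 0.093 exp 0.09 5
top d off mm [0.8 1. ] topz 0.1075 exp 0.104 21
top jig [ 0.395 -0.266  0.03 ] [ 0.436 -0.223  0.082]
top pot [0.443 0.149 0.03 ] [0.525 0.231 0.072]
side a off mm [ 0.1 -0.3] topz 0.0617 exp 0.062 144
side b off mm [0.2 0.4] topz 0.076 exp 0.076 232
side c off mm [-0.2 -1.4] topz 0.0898 exp 0.09 321
side d off mm [ 0.1 -0.1] topz 0.1038 exp 0.104 362
side jig [ 0.394 -0.266  0.03 ] [ 0.436 -0.223  0.08 ]
side pot [0.441 0.146 0.03 ] [0.525 0.23  0.069]
[0.64113236 0.28341375 0.29912776] 33.45
```

View pics/topF.png

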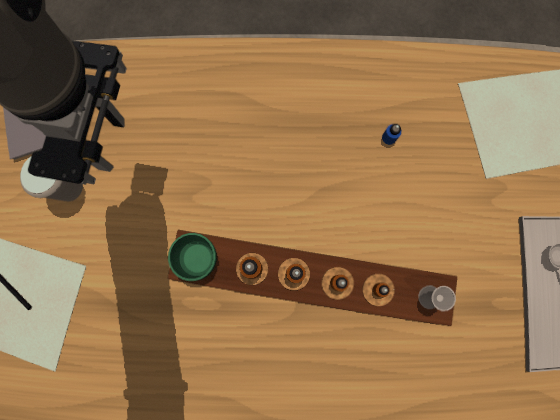

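View pics/sideF.png

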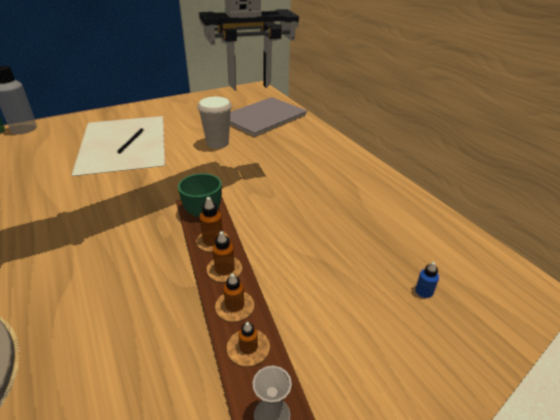

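All four bottles stand centred and in order, and the arm is clear of everything. I'll hand in the job.

```bash
python3 -m pendant '[{"dx":0,"dy":0,"dz":0,"spin":0,"fingers":0.3},{"dx":0,"dy":0,"dz":0,"spin":0,"fingers":0.3}]' && python3 -c "
from station import r
print(r.finish_job())"
```

```text
time_s: 33.65
tcp_pos: [0.6411, 0.2807, 0.2994]
orientation: [0.146, 1.583, -0.119]
contact_force: [0.6, 0.3, 0.0]
grip_width: 0.0611
the job is handed in; nothing more can be done
None
```

I stood the four amber bottles upright on the cork discs in order of size, with the smallest next to the jigger and the largest next to the pot. I left the blue look-alike bottle alone and handed the job in at 33.65 s.

My last checks, made with both cameras before handing in:
- **Position:** each bottle's axis is within about 1.5 mm of its disc's centre.
- **Height:** the side camera puts all four tops within 0.3 mm of what is expected. The top camera read them 1 to 3.5 mm too high. It had also read 2 to 4 mm too high while the bottles stood on the table, so I put that down to the camera.
- **Upright:** all four look upright in both pictures; I did not measure their tilt in numbers.
- **Jigger and pot:** their outlines match those in the first pictures to within about 1 mm.
- **Arm:** it is well clear of everything, with the gripper empty.

The tool tilted by up to 0.047 rad during the moves, because a move can only turn it about its own axis. The bottles were set down flat regardless.

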